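# Collect the spare relays from the parts tins into the parts drawer

## Robot

A 6-joint arm with a two-finger parallel gripper is mounted at the origin on the work surface. World frame = base frame: x ahead of the robot, y to its left, z up, the work surface at z = 0. Lengths are in m, angles in rad, forces in N, time in s.
With the tool pointing down it reaches from about 0.25 to 0.725 m from the base axis. Payload 4 kg.
Tool frame: the origin (TCP) lies midway between the tips of the shut fingers; the grasp point (between the pads) lies 19 mm behind it; y points along the fingers, x is the direction in which the jaws open and shut, and the axes are right-handed (so a half turn about y gives the same grasp; the last joint's range is limited). The gripper opens to 85 mm and grips with 20 to 120 N. Pads are 22 mm wide; open, the fingers measure 114 mm over their backs; the gripper's body (76 mm by 85 mm) begins 54 mm behind the grasp point. The pads swing forward as they close: fully open they stand 13 mm farther back than shut.
Start: joints at [1.241, 0.241, 0.005, 1.335, 0, 1.571], TCP at [0.162, 0.473, 0.231] pointing down, gripper open.
Joint ranges: [-2.72, 2.72], [-1.05, 1.87], [-1.09, 1.28], [-1.99, 2.15], [-1.42, 1.44], [-3.14, 3.14]. Speed limits (rad/s): [2.79, 2.79, 3.14, 3.14, 3.14, 3.14].

## Interface

Orientations are given as a unit quaternion [x, y, z, w].
In Python, from workcell import bot gives the robot as it stands. The module is installed in compiled form; this text tells all that it offers.
- The arm moves only by the shell command python3 -m inch 'ROWS'. ROWS is text: rows parted by semicolons, each of 7 numbers parted by spaces: the turn, a rotation vector about the tool's x, y, z in degrees, then the shift along the tool's x, y, z in mm, then the closure, from 0 (fully open) to 1 (shut). In form: ax ay az dx dy dz fingers; .... A call has 1 to 12 rows; each row shifts and turns the commanded pose from where the row before left it, along the tool's axes as they then stand; what a row does not reach is not made up. A row lasts 1/8 s, in which the tool goes at most 62.5 mm and 10.7 degrees, less where a joint would pass 70% of its speed; a pose out of reach is approached as far as the arm can. A call with a gripper value outside its range is refused whole. The fingers move at their own pace and stop on an object; the grip force is fixed at half the most. Time passes only in rows, so rows that do not move let the fingers close. It gives the time, the measured TCP pose, the force and the opening at its end, in the units of the state.
- bot.get_obs(): the state, without advancing time (a new reading comes with each control period).
- bot.camera(name): name is "scene" or "top" or "wrist"; returns a dict with "color" (480x640x3 uint8, blue, green, red), "fx", "fy", "cx", "cy" (pixels), "k1" (the pictures are not rectified: a ray, as slopes to the right and down, at radius r is drawn at 1 + k1 r^2 times it, then the intrinsics apply), "extrinsics" (4x4, takes a point from world to camera coordinates). Camera axes: x right, y up, looking along -z (the intrinsics and any distortion apply to the point x, -y, -z); pixel columns grow to the right and rows downward; lengths in m; the calibration is good to about 2 mm. A picture is of the moment at which its call begins. There is no depth.
- bot.job_done(): hands the job in, once; it reports no verdict.
Trained networks look in the newest picture that a camera, given by its name, has taken for a name from the list of things; names that differ only in an ending like _2 or _b are one class to them, and where a whole thing is asked for, a point or a joint stands for the part that bears it (a point fixed in the world has none). Each returns a list of dicts, best first, with "conf" (0 to 1); they miss things now and then, are a little off and sometimes report something else, mostly with a low value. They report only what shows in the picture. A call takes as long as a camera call. They do not tell look-alikes from the thing itself.
- bot.look_for(name, camera): "extent" ([left, top, right, bottom] in pixels, round what is visible of it).
- bot.cut_out(name, camera): "region" (480x640 bool, what is visible of it) and "extent" ([left, top, right, bottom] in pixels, round what is visible of it).
- bot.spot_point(name, camera): "point" ([column, row] in pixels: a listed point, or the origin of a listed thing).
The state is a dict: "clock": time; "joint_pos": joint angles; "joint_vel": joint speeds; "tau": joint torques, N m; "eef_pos": TCP position; "tool_rot": TCP orientation; "ft_force": force on the tool from outside, world axes, zero at the start; "ft_torque": the same for the moment, N m; "grip_width": finger opening in m.
Only numpy, scipy, OpenCV 4.12 (cv2) and the standard library are available. Lean on these libraries where they do the work, as an engineer would, in place of code of your own. Each camera call takes 0.05 s, during which the arm holds its last target.

## Task

Pull the top drawer of the small parts cabinet right out to its stop. Then lift the lids of the identical round tins to find the ones holding a relay (a black block), put every relay in that drawer while it is still fully out, leave the round buzzer in its tin, and finish with a lid properly seated on every tin and the drawer pushed fully home. The other things lying about on the bench stay where they are.

Things in the scene. Friction and masses are not known exactly. Their poses are not given: they have to be found in the camera images.
- cab_drawer0 (a joint): Opening of the parts cabinet's top drawer, m: 0 fully shut, 0.126 at the stop. About 1 N of friction and light damping; it stays where left. The cabinet (orange shell, two grey drawer fronts one above the other, 190 mm deep, 200 wide, 134 high) is fixed to the bench; only the top drawer matters.
- cab_drawer0_handle (a point): Middle of the top drawer's bar handle: a level steel bar 100 mm long, about 10 mm thick, 35 mm out from the drawer front, about 35 mm below the cabinet's top. -x points straight out of the cabinet (the way the drawer opens), y along the bar, z up. It can be pinched or hooked from above. Moves with the drawer.
- drawer_floor (a point): Centre of the top drawer's inner floor, moving with it; axes as the handle's (-x: the way it opens). The inside is 145 mm along x, 158 mm along y; side walls 6 mm thick rise 35 mm above this floor, the front (15 mm thick, beyond x = -78 mm) about 44 mm. At the stop, what lies below about x = +30 mm is out in front of the cabinet.
- tin1: Round aluminium tin, open at the top, one of four that look the same: outer diameter 84 mm, height 44 mm, wall and floor 3 mm, 0.22 kg. Origin at the centre of its underside, z up. It stands loose on the thin bench mat (2 mm thick). It may hold a relay or be empty.
- tin2: Round aluminium tin, open at the top, one of four that look the same: outer diameter 84 mm, height 44 mm, wall and floor 3 mm, 0.22 kg. Origin at the centre of its underside, z up. It stands loose on the thin bench mat (2 mm thick). It may hold a relay or be empty.
- tin3: Round aluminium tin, open at the top, one of four that look the same: outer diameter 84 mm, height 44 mm, wall and floor 3 mm, 0.22 kg. Origin at the centre of its underside, z up. It stands loose on the thin bench mat (2 mm thick). It may hold a relay or be empty.
- tin4: Round aluminium tin, open at the top, one of four that look the same: outer diameter 84 mm, height 44 mm, wall and floor 3 mm, 0.22 kg. Origin at the centre of its underside, z up. It stands loose on the thin bench mat (2 mm thick). This one holds the buzzer.
- lid1: Loose lid (any lid fits any tin): round aluminium plate 86 mm across, 3 mm thick, with a plug 73 mm across and 8 mm deep under it and an upright black knob, 14 mm across and 24 mm high, in the middle on top. Origin: centre of the plug's underside, z up; plate 8 to 11 mm, knob 11 to 35 mm above it. 60 g. Seated, its origin is 36 mm above the tin's, on the same axis, with 2.5 mm of play all round.
- lid2: Loose lid (any lid fits any tin): round aluminium plate 86 mm across, 3 mm thick, with a plug 73 mm across and 8 mm deep under it and an upright black knob, 14 mm across and 24 mm high, in the middle on top. Origin: centre of the plug's underside, z up; plate 8 to 11 mm, knob 11 to 35 mm above it. 60 g. Seated, its origin is 36 mm above the tin's, on the same axis, with 2.5 mm of play all round.
- lid3: Loose lid (any lid fits any tin): round aluminium plate 86 mm across, 3 mm thick, with a plug 73 mm across and 8 mm deep under it and an upright black knob, 14 mm across and 24 mm high, in the middle on top. Origin: centre of the plug's underside, z up; plate 8 to 11 mm, knob 11 to 35 mm above it. 60 g. Seated, its origin is 36 mm above the tin's, on the same axis, with 2.5 mm of play all round.
- lid4: Loose lid (any lid fits any tin): round aluminium plate 86 mm across, 3 mm thick, with a plug 73 mm across and 8 mm deep under it and an upright black knob, 14 mm across and 24 mm high, in the middle on top. Origin: centre of the plug's underside, z up; plate 8 to 11 mm, knob 11 to 35 mm above it. 60 g. Seated, its origin is 36 mm above the tin's, on the same axis, with 2.5 mm of play all round.
- relay1: Relay: black block 32 mm long (x), 20 mm wide (y), 30 mm high (z), with two flat brass terminals on top; 0.045 kg. Origin at the centre of its underside. At the start it stands on the floor of a lidded tin. Two or three relays are there; none for one that is absent.
- relay2: Relay: black block 32 mm long (x), 20 mm wide (y), 30 mm high (z), with two flat brass terminals on top; 0.045 kg. Origin at the centre of its underside. At the start it stands on the floor of a lidded tin. Two or three relays are there; none for one that is absent.
- relay3: Relay: black block 32 mm long (x), 20 mm wide (y), 30 mm high (z), with two flat brass terminals on top; 0.045 kg. Origin at the centre of its underside. At the start it stands on the floor of a lidded tin. Two or three relays are there; none for one that is absent.
- buzzer: Round black buzzer, 28 mm in diameter, 12 mm high, origin at the centre of its underside; lies in a lidded tin and stays in it.
- flux: Bystander: small glass jar with a white cap, 34 mm in diameter, 40 mm high, standing among the tins. Origin under its centre.
- driver: Bystander: screwdriver about 150 mm long lying on the bench, handle to its own -x; origin near its middle.
- spool: Bystander: white spool with copper wire wound on it, 44 mm in diameter, 27 mm high. Origin under its centre.
- meter: Bystander: hand-held meter lying flat, 150 mm (x) by 78 mm (y) by 38 mm high. Origin under its centre.
- board: Bystander: bare circuit board lying flat, 100 mm (x) by 65 mm (y), about 11 mm high. Origin under its centre.
Not all that is in view belongs to the job. Leave any purple look-alike of the lid2 alone.

How it is judged:
By the outcome, as a careful person would: the job done as asked, in the order asked, and still so for the second after the job is handed in, with the robot touching nothing.
Of relay1, relay2, relay3 only 2 to 3 are there at a start; the rules pass over those that are not, and their reading is None.
At some moment in a run one of tin1, tin2, tin3, tin4 may be knocked a few centimetres aside while the robot is not near it.
Once in a run the grip may slacken for a moment while it holds something.
It also fails if it takes over 210 s, if anything falls off the work surface, if the arm or the gripper's body presses on something with over 40 N, if the wrist force passes 120 N, or if a joint passes its speed limit or range.

## Working session

There is one attempt and no reset: what is moved stays moved. The work goes in short steps, Python scripts to look and compute and a shell command to move; the robot and the scene stay as the last step left them, time stands still between calls to the robot, and variables do not carry over. Pictures are saved under pics/ and viewed, and the job is handed in when it is done.

```bash
ls; mkdir -p pics; cat > h.py <<'E'
import numpy as np, cv2
from workcell import bot
from scipy.spatial.transform import Rotation as R
def snap(name,fn):
    c=bot.camera(name); cv2.imwrite('pics/'+fn,c['color']); return c
def ray(c,px):
    u=(px[0]-c['cx'])/c['fx']; v=(px[1]-c['cy'])/c['fy']
    rd=np.hypot(u,v); r=rd
    for _ in range(30): r=rd/(1+c['k1']*r*r)
    s=r/rd if rd>0 else 1
    d=np.array([u*s,-v*s,-1.0]); E=np.array(c['extrinsics'])
    Rm=E[:3,:3]; t=E[:3,3]
    return -Rm.T@t, Rm.T@d
def at_z(c,px,z):
    o,d=ray(c,px); return o+d*(z-o[2])/d[2]
def proj(c,p):
    E=np.array(c['extrinsics']); q=E[:3,:3]@np.asarray(p,float)+E[:3,3]
    u,v=q[0]/-q[2],-q[1]/-q[2]; r2=u*u+v*v; k=1+c['k1']*r2
    return np.array([c['fx']*u*k+c['cx'],c['fy']*v*k+c['cy']])
def state():
    o=bot.get_obs(); print('t',round(o['clock'],2),'p',np.round(o['eef_pos'],4),'w',round(o['grip_width'],4),'f',np.round(o['ft_force'],1))
    print('R',np.round(R.from_quat(o['tool_rot']).as_matrix(),3).tolist(),'j',np.round(o['joint_pos'],3)); return o
E
python3 - <<'E'
from h import *
state()
for n in('scene','top','wrist'):
    c=snap(n,n+'0.png'); print(n,c['fx'],c['cx'],c['cy'],c['k1'],np.round(c['extrinsics'],3).tolist())
    for k in ('tin1','lid1','cab_drawer0_handle','drawer_floor','flux','driver','spool','meter','board','buzzer','relay1'):
        print(k,[(round(d['conf'],2),[int(round(x)) for x in d['point']]) for d in bot.spot_point(k,n)])
E
```

```text
pics
t 0.0 p [0.1617 0.4725 0.2304] w 0.0855 f [ 0.5  0.8 -0.5]
R [[0.324, -0.001, -0.946], [0.946, -0.002, 0.324], [-0.002, -1.0, 0.0]] j [1.241 0.241 0.004 1.335 0.    1.571]
scene 616.9848719950304 325.6773520946909 234.80012356380578 -0.1972190305352978 [[-0.258, 0.966, -0.006, 0.148], [-0.622, -0.161, 0.767, 0.237], [0.74, 0.201, 0.642, -1.888], [0.0, 0.0, 0.0, 1.0]]
tin1 [(0.86, [323, 244]), (0.78, [295, 289]), (0.7, [226, 280]), (0.56, [241, 244])]
lid1 [(0.91, [294, 280]), (0.79, [325, 232]), (0.72, [145, 238]), (0.67, [221, 271]), (0.6, [239, 232])]
cab_drawer0_handle [(0.67, [438, 237]), (0.62, [423, 290])]
drawer_floor []
flux [(0.65, [272, 261]), (0.37, [223, 270])]
driver [(0.64, [227, 281]), (0.61, [155, 212])]
spool [(0.55, [522, 261]), (0.25, [222, 270])]
meter [(0.6, [435, 236])]
board [(0.58, [537, 288])]
buzzer [(0.47, [322, 247])]
relay1 []
top 513.8640485846732 320.7945435342058 238.29177551765832 0.003987687636523181 [[-0.01, -1.0, 0.009, -0.033], [0.988, -0.008, 0.153, -0.531], [-0.153, 0.011, 0.988, -1.298], [0.0, 0.0, 0.0, 1.0]]
tin1 [(0.48, [407, 257]), (0.44, [334, 208]), (0.44, [397, 208]), (0.43, [364, 238])]
lid1 [(0.97, [334, 208]), (0.81, [407, 257]), (0.64, [492, 239]), (0.56, [325, 273])]
cab_drawer0_handle [(0.85, [218, 196])]
drawer_floor []
flux [(0.72, [364, 237])]
driver [(0.59, [215, 196]), (0.58, [511, 275])]
spool [(0.65, [130, 300])]
meter [(0.7, [220, 320])]
board [(0.84, [122, 265]), (0.75, [409, 259])]
buzzer []
relay1 [(0.44, [395, 206])]
wrist 355.4348401337908 321.93301547853935 240.50459881046726 -0.04753482673334853 [[0.323, 0.946, -0.001, -0.501], [-0.895, 0.305, -0.325, 0.043], [-0.307, 0.106, 0.946, -0.381], [0.0, 0.0, 0.0, 1.0]]
tin1 []
lid1 []
cab_drawer0_handle []
drawer_floor []
flux []
driver []
spool [(0.65, [371, 356])]
meter [(0.66, [370, 361])]
board [(0.76, [407, 406])]
buzzer []
relay1 []
```

View pics/top0.png

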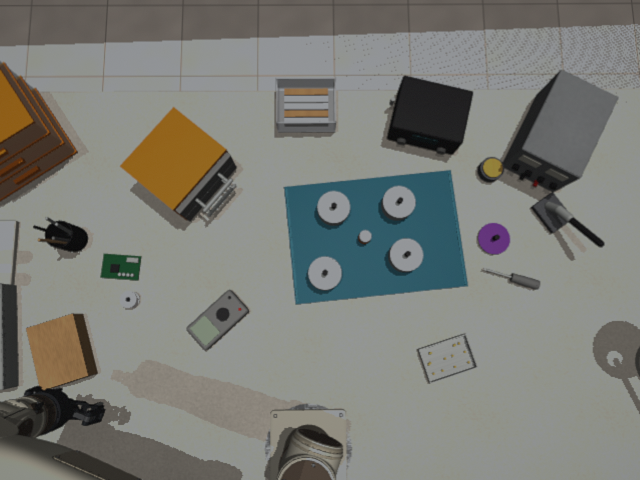

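View pics/scene0.png

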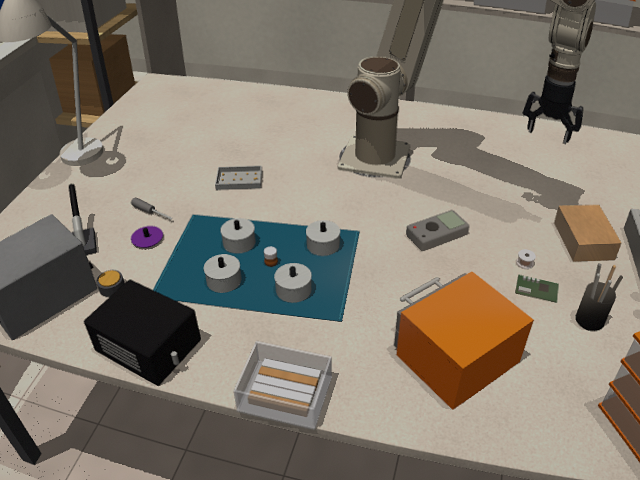

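View pics/wrist0.png

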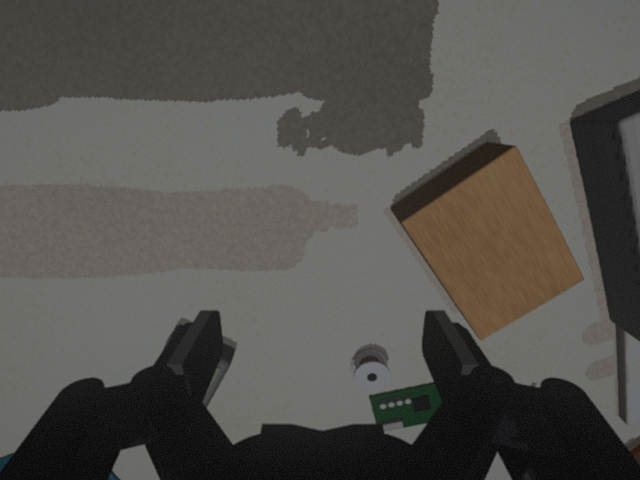

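```bash
python3 - <<'E'
from h import *
c=snap('top','top1.png')
print('cam',ray(c,(320,240))[0])
for k in ('lid1',):
    for d in bot.cut_out(k,'top'):
        r=d['region']; 
        print('lid',round(d['conf'],2),r.sum(),np.round(d['extent'],1))
        m,_=cv2.findContours(r.astype(np.uint8),cv2.RETR_EXTERNAL,cv2.CHAIN_APPROX_NONE)
        m=max(m,key=len); e=cv2.minEnclosingCircle(m); print(np.round(e[0],1),e[1],np.round(at_z(c,e[0],.049),4))
im=c['color']; 
# knobs & handle crops
big=cv2.resize(im[150:300,270:470],(800,600),interpolation=cv2.INTER_CUBIC); cv2.imwrite('pics/tins1.png',big)
big=cv2.resize(im[90:240,110:260],(600,600),interpolation=cv2.INTER_CUBIC); cv2.imwrite('pics/cab1.png',big)
E
```

```text
cam [ 0.32617698 -0.02343048  1.36381198]
lid 0.83 882 [311.4 256.1 342.9 291.8]
[324.4 272.7] 17.07314109802246 [ 0.4403 -0.0461  0.049 ]
lid 0.83 803 [383.  186.5 414.2 220.5]
[398.2 201.6] 16.168018341064453 [ 0.6253 -0.2416  0.049 ]
lid 0.76 840 [476.2 221.1 510.3 255.2]
[493.2 238.2] 16.67717933654785 [ 0.526  -0.4854  0.049 ]
lid 0.56 848 [391.  240.3 421.7 271.3]
[405.8 254.7] 16.84054183959961 [ 0.485  -0.2567  0.049 ]
```

```bash
python3 - <<'E'
import cv2,numpy as np
a=cv2.imread('pics/tins1.png');b=cv2.imread('pics/cab1.png')
cv2.imwrite('pics/m1.png',np.hstack([cv2.resize(a,(450,338))[:338],cv2.resize(b,(338,338))]))
E
```

```text
(no output)
```

View pics/cab1.png

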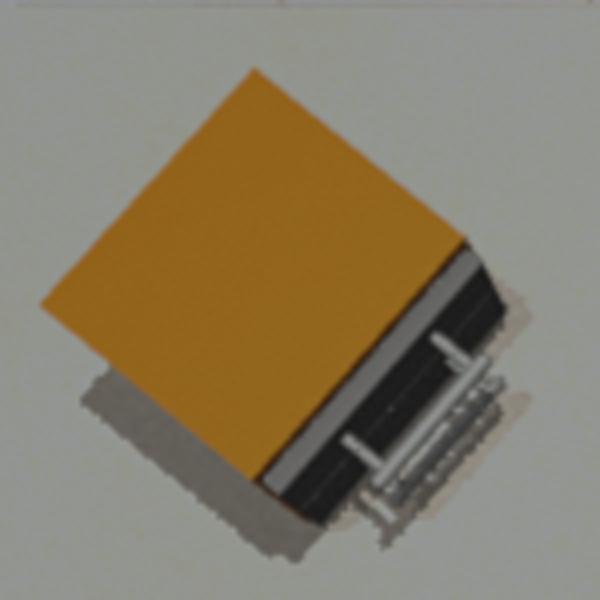

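View pics/tins1.png

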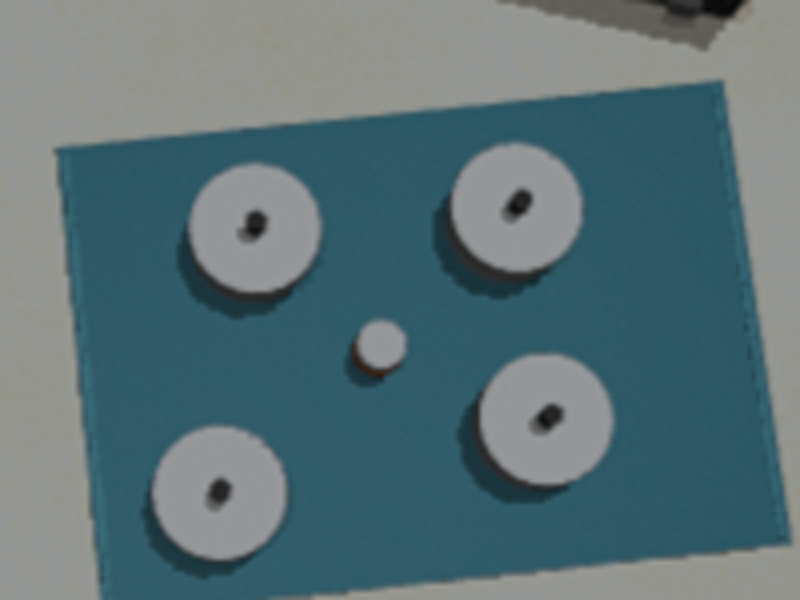

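```bash
python3 - <<'E'
from h import *
c=bot.camera('top')
f=lambda x,y,z,s=4,ox=110,oy=90: at_z(c,(ox+x/s,oy+y/s),z)
P=[f(*p,.134) for p in((254,68),(466,240),(255,480),(40,302))]
print(np.round(P,4).tolist()); 
for i in range(4): print(np.linalg.norm(P[i]-P[(i+1)%4]))
out=(P[1]-P[0]+P[2]-P[3]); out/=np.linalg.norm(out); bar=(P[1]-P[2]);bar/=np.linalg.norm(bar)
print('out',out,np.degrees(np.arctan2(out[1],out[0])),'bar',bar,np.degrees(np.arctan2(bar[1],bar[0])))
h1=f(378,482,.099);h2=f(488,362,.099); print('handle',h1,h2,(h1+h2)/2,np.linalg.norm(h1-h2))
d=h2-h1;print(np.degrees(np.arctan2(d[1],d[0])))
fm=(P[1]+P[2])/2; print('front mid top',fm,'pred handle',fm+out*(.05))
for n,p in zip('ABCD',((333.75,207.2),(399,202),(406.5,255),(325,273.2))):
    q=at_z(c,p,.049); print(n,np.round(q,4),np.linalg.norm(q[:2]))
print('flux',at_z(c,(365,236.2),.042))
# scene cross-check
s=bot.camera('scene')
for p in ((323,244-12),):pass
for d in bot.spot_point('lid1','scene'): print(np.round(at_z(s,d['point'],.038),3),round(d['conf'],2))
for d in bot.spot_point('cab_drawer0_handle','scene'): print('h',np.round(at_z(s,d['point'],.099),3))
E
```

```text
[[0.8533, 0.3302, 0.134], [0.7401, 0.1953, 0.134], [0.589, 0.3207, 0.134], [0.702, 0.4565, 0.134]]
0.17608823927728484
0.19636879603038
0.17666680622672962
0.1970547192762765
out [-0.64092824 -0.76760081  0.        ] -129.86107054719068 bar [ 0.7694973  -0.63865007  0.        ] -39.69123217473531
handle [0.59465992 0.25364111 0.099     ] [0.67161273 0.1861547  0.099     ] [0.63313632 0.2198979  0.099     ] 0.10235306539197431
-41.25025197302399
front mid top [0.66458507 0.25798762 0.134     ] pred handle [0.63253866 0.21960758 0.134     ]
A [ 0.6115 -0.0723  0.049 ] 0.6157909408861747
B [ 0.6242 -0.2436  0.049 ] 0.6700009853219864
C [ 0.4841 -0.2584  0.049 ] 0.5487649084094556
D [ 0.439  -0.0476  0.049 ] 0.4415279591054881
flux [ 0.53522285 -0.15300894  0.042     ]
[ 0.48  -0.249  0.038] 0.9
[ 0.444 -0.038  0.038] 0.87
[ 0.62  -0.239  0.038] 0.8
[ 0.555 -0.47   0.038] 0.73
[ 0.617 -0.066  0.038] 0.58
h [0.635 0.226 0.099]
```

```bash
cat >> h.py <<'E'
def go(p,yaw=None,tiltfix=True):
    """print turn (deg about tool axes) and shift in the axes AFTER the turn (mm), from measured pose"""
    o=bot.get_obs(); T=R.from_quat(o['tool_rot']); x=T.as_matrix()[:,0]
    if yaw is None: yaw=np.degrees(np.arctan2(x[1],x[0]))
    cands=[yaw,yaw+180,yaw-180]
    for yw in cands:
        a=np.radians(yw); X=np.array([np.cos(a),np.sin(a),0]); Y=np.array([0,0,-1.]); Z=np.cross(X,Y)
        G=R.from_matrix(np.stack([X,Y,Z],1)); rv=np.degrees((T.inv()*G).as_rotvec())
        d=G.inv().apply(np.asarray(p)-o['eef_pos'])*1000
        if np.linalg.norm(rv)<=100: print('yaw',round(yw,1),'turn',np.round(rv,1),'shift',np.round(d,1),'|',round(np.linalg.norm(d)),'unturned shift',np.round(T.inv().apply(np.asarray(p)-o['eef_pos'])*1000,1))
E
python3 -c "
from h import *
go((.633,.220,.18),50.1)"
```

```text
yaw 50.1 turn [-0. 21.  0.] shift [ 108.    51.3 -523.7] | 537 unturned shift [ -86.9   51.3 -527.6]
```

```bash
python3 -m inch '0 10.5 0 0 0 0 0.3; 0 10.5 0 0 0 -10 0.67; 0 0 0 12 4 -57 0.67; 0 0 0 12 4 -57 0.67; 0 0 0 12 4 -57 0.67; 0 0 0 12 4 -57 0.67; 0 0 0 12 4 -57 0.67; 0 0 0 12 4 -57 0.67; 0 0 0 12 4 -57 0.67; 0 0 0 12 4 -57 0.67; 0 0 0 12 4 -57 0.67; 0 0 0 0 0 0 0.67'; python3 -c "
from h import *
state();go((.633,.220,.15),50.1)
c=snap('wrist','w1.png');print([(d['conf'],d['point']) for d in bot.spot_point('cab_drawer0_handle','wrist')])"
```

```text
clock: 3.6
eef_pos: [0.6362, 0.2187, 0.1924]
tool_rot: [0.642, 0.297, -0.298, -0.641]
ft_force: [-0.8, -0.1, -0.7]
grip_width: 0.0282
t 3.6 p [0.6362 0.2187 0.1924] w 0.0282 f [-0.8 -0.1 -0.7]
R [[0.646, -0.002, -0.764], [0.764, -0.001, 0.646], [-0.002, -1.0, 0.001]] j [ 3.310e-01  6.160e-01  4.770e-01  1.435e+00 -1.000e-03  1.033e+00]
yaw 50.1 turn [-0.  -0.3 -0.1] shift [-1.  42.4  3.3] | 43 unturned shift [-0.9 42.4  3.3]
[(0.81, [324.2, 238.9])]
```

View pics/w1.png

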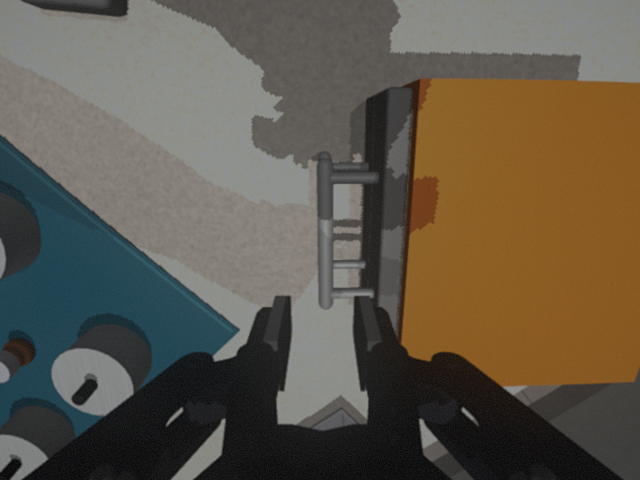

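```bash
python3 -c "
from h import *
c=bot.camera('wrist')
print(c['extrinsics'][:3,3], ray(c,(320,240)))
a=at_z(c,(324.5,158),.099);b=at_z(c,(327,303),.099);print(a,b,(a+b)/2,np.linalg.norm(a-b))
m=(a+b)/2
# drawer front top edge & cabinet top
print(at_z(c,(405,240),.134))
go((m[0],m[1],.080),50.1)
go((.633,.22,.080),50.1)
"
```

```text
[-0.57695497  0.35538211 -0.23603835] (array([0.57020554, 0.27628852, 0.33677573]), array([ 0.24207502, -0.21334861, -0.94652715]))
[0.58936446 0.26155596 0.099     ] [0.6727926  0.19447049 0.099     ] [0.63107853 0.22801323 0.099     ] 0.10705473230389985
[0.65498093 0.26996575 0.134     ]
yaw 50.1 turn [-0.1  0.  -0. ] shift [  3.3 114.9   5.2] | 115 unturned shift [  3.4 114.9   5.1]
yaw 50.1 turn [-0.1  0.  -0. ] shift [ -1.6 114.9  -1.4] | 115 unturned shift [ -1.5 114.9  -1.5]
```

```bash
python3 -m inch '0 0 0 1 40 0 0.67; 0 0 0 0 40 0 0.67; 0 0 0 0 30 0 0.67; 0 0 0 0 0 0 0.67; 0 0 0 0 0 0 1; 0 0 0 0 0 0 1; 0 0 0 0 0 0 1; 0 0 0 0 0 0 1'; python3 -c "
from h import *
state(); snap('scene','s2.png')"
```

```text
clock: 4.75
eef_pos: [0.6338, 0.2233, 0.0875]
tool_rot: [-0.64, -0.3, 0.299, 0.641]
ft_force: [-5.8, 0.1, 5.7]
grip_width: 0.0082
t 4.75 p [0.6338 0.2233 0.0875] w 0.0082 f [-5.8  0.1  5.7]
R [[0.641, 0.001, -0.768], [0.768, 0.001, 0.641], [0.001, -1.0, 0.0]] j [3.380e-01 6.660e-01 2.890e-01 1.194e+00 1.000e-03 1.034e+00]
```

View pics/s2.png

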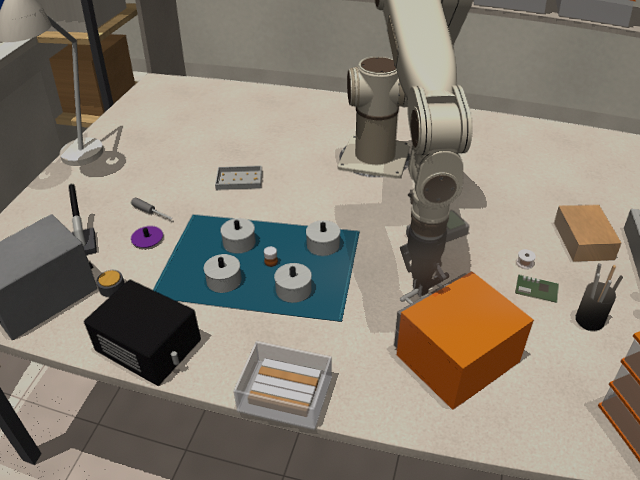

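```bash
python3 -m inch '0 0 0 -10 -3 0 1; 0 0 0 -18 0 0 1; 0 0 0 -18 0 0 1; 0 0 0 -18 0 0 1; 0 0 0 -18 0 0 1; 0 0 0 -18 0 0 1; 0 0 0 -14 0 0 1; 0 0 0 -8 0 0 1; 0 0 0 -3 0 0 1; 0 0 0 -3 0 0 1; 0 0 0 0 0 0 1'; python3 -c "
from h import *
o=state(); print(np.linalg.norm(o['eef_pos'][:2]-[.6338,.2233]))"
```

```text
clock: 6.18
eef_pos: [0.5535, 0.1266, 0.0877]
tool_rot: [-0.639, -0.301, 0.299, 0.641]
ft_force: [4.4, 6.4, -16.1]
grip_width: 0.0087
t 6.17 p [0.5535 0.1266 0.0877] w 0.0087 f [  4.4   6.4 -16.1]
R [[0.64, 0.002, -0.768], [0.768, 0.004, 0.64], [0.004, -1.0, 0.001]] j [ 0.223  0.47  -0.052  1.046  0.003  0.918]
0.12564145366826932
```

```bash
python3 -m inch '0 0 0 0 0 0 0.67; 0 0 0 0 0 0 0.67; 0 0 0 0 0 0 0.67; 0 0 0 0 -30 0 0.67; 0 0 0 0 -50 0 0.67; 0 0 0 0 -40 0 0.67; 0 0 0 0 0 0 0.67'; python3 -c "
from h import *
o=state(); snap('wrist','w3.png'); c=snap('top','t3.png')
cv2.imwrite('pics/t3c.png',cv2.resize(c['color'][90:290,110:340],(690,600),interpolation=cv2.INTER_CUBIC))
for k in ('drawer_floor','cab_drawer0_handle'):
  for n in ('top','wrist','scene'):
    cc=bot.camera(n)
    for d in bot.spot_point(k,n): print(k,n,round(d['conf'],2),np.round(d['point']),np.round(at_z(cc,d['point'],.099),3))"
```

```text
clock: 7.05
eef_pos: [0.5548, 0.1249, 0.2134]
tool_rot: [0.641, 0.303, -0.296, -0.64]
ft_force: [0.1, -0.4, -1.3]
grip_width: 0.028
t 7.05 p [0.5548 0.1249 0.2134] w 0.028 f [ 0.1 -0.4 -1.3]
R [[0.642, 0.01, -0.767], [0.767, 0.002, 0.642], [0.008, -1.0, -0.006]] j [ 0.222  0.377  0.148  1.332 -0.     0.918]
drawer_floor wrist 0.73 [220. 372.] [ 0.589 -0.021  0.099]
drawer_floor wrist 0.7 [487. 229.] [0.625 0.223 0.099]
drawer_floor scene 0.8 [420. 297.] [0.655 0.229 0.099]
cab_drawer0_handle top 0.87 [253. 226.] [0.553 0.132 0.099]
cab_drawer0_handle wrist 0.78 [327. 240.] [0.556 0.127 0.099]
cab_drawer0_handle scene 0.92 [381. 256.] [0.55  0.124 0.099]
```

View pics/t3c.png

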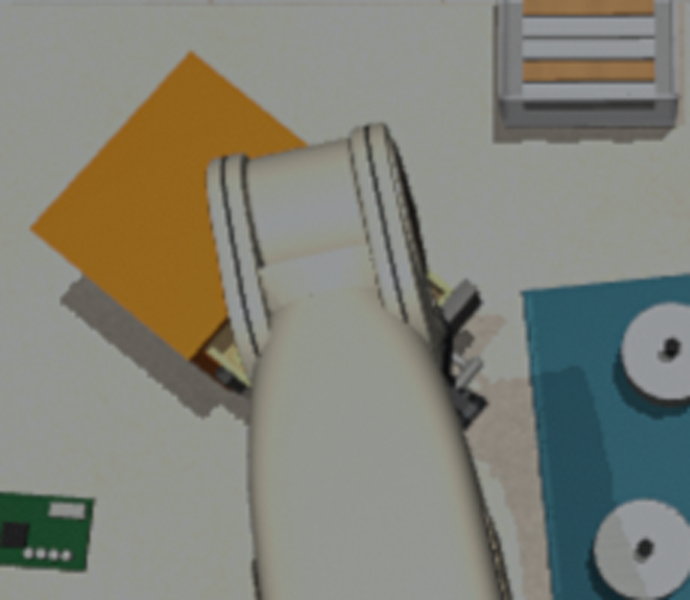

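View pics/w3.png

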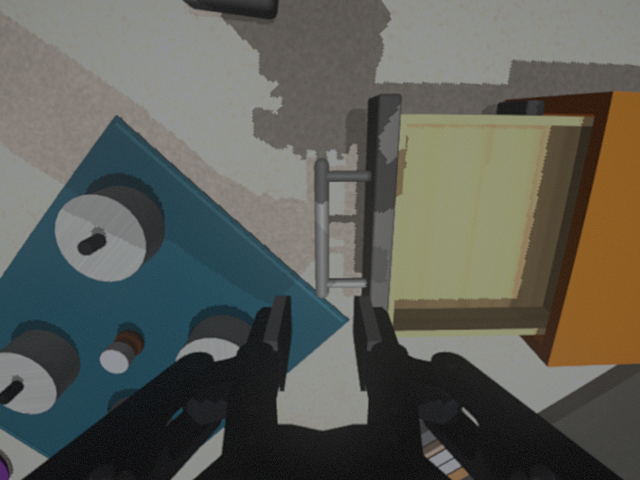

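```bash
python3 -c "
from h import *
go((.439,-.048,.18),50.1)
go((.439,-.048,.18),0)"
```

```text
yaw 50.1 turn [-0.  0. -0.] shift [-204.8   28.1  -24. ] | 208 unturned shift [-204.8   28.2  -24. ]
yaw 0 turn [-0.  50.1 -0. ] shift [-113.    28.1 -172.5] | 208 unturned shift [-204.8   28.2  -24. ]
```

```bash
python3 -m inch '0 0 0 -51 7 -6 0.5; 0 0 0 -51 7 -6 0.5; 0 0 0 -51 7 -6 0.5; 0 0 0 -51 7 -6 0.5; 0 0 0 0 0 0 0.5; 0 0 0 0 0 0 0.5'; cat > knob.py <<'E'
import sys
from h import *
# usage: knob.py x y plate_z tag : find lid near (x,y) in wrist view, refine centre from plate ellipse
x,y,zp,tag=float(sys.argv[1]),float(sys.argv[2]),float(sys.argv[3]),sys.argv[4]
state()
c=snap('wrist','w_%s.png'%tag)
best=None
for d in bot.cut_out('lid1','wrist'):
    m,_=cv2.findContours(d['region'].astype(np.uint8),cv2.RETR_EXTERNAL,cv2.CHAIN_APPROX_NONE)
    m=max(m,key=cv2.contourArea)
    P=np.array([at_z(c,p[0],zp)[:2] for p in m])
    (cx,cy),r=cv2.minEnclosingCircle(P.astype(np.float32))
    print('lid conf',round(d['conf'],2),'centre',round(cx,4),round(cy,4),'r',round(r,4), 'ext',np.round(d['extent']))
for d in bot.spot_point('lid1','wrist'): print('origin',round(d['conf'],2),np.round(d['point']),np.round(at_z(c,d['point'],zp-.011),4))
print('expected px of plate centre/knob top',proj(c,(x,y,zp)),proj(c,(x,y,zp+.024)))
E
python3 knob.py .439 -.048 .049 D
```

```text
clock: 8.5
eef_pos: [0.4403, -0.0473, 0.1808]
tool_rot: [0.641, 0.3, -0.299, -0.641]
ft_force: [-0.2, 0.3, 0.9]
grip_width: 0.0429
t 8.5 p [ 0.4403 -0.0473  0.1808] w 0.0429 f [-0.2  0.3  0.9]
R [[0.642, 0.002, -0.767], [0.767, 0.0, 0.642], [0.001, -1.0, -0.001]] j [-0.107  0.158 -0.234  1.177  0.     0.589]
lid conf 0.76 centre 0.4399 -0.0447 r 0.0432 ext [270. 172. 379. 274.]
lid conf 0.62 centre 0.5984 -0.0402 r 0.0225 ext [374. 341. 458. 393.]
origin 0.83 [325. 222.] [ 0.4412 -0.0435  0.038 ]
expected px of plate centre/knob top [318.88538706 227.54314548] [318.61832557 236.97546252]
```

View pics/w_D.png

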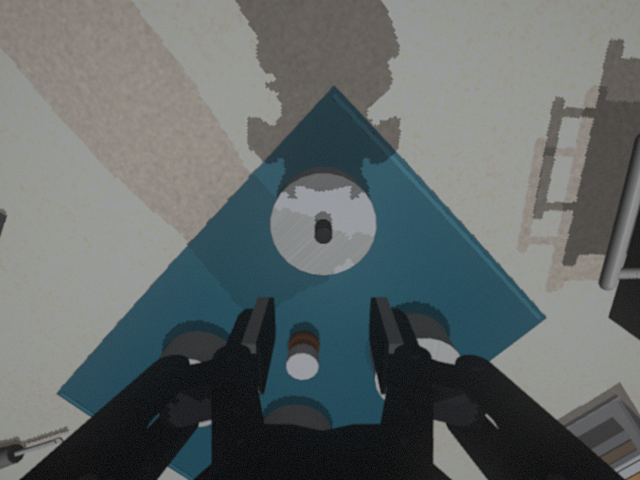

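```bash
python3 -c "
from h import *
go((.4395,-.046,.0545),50.1)
go((.315,-.05,.0545),50.1)"
```

```text
yaw 50.1 turn [0.  0.1 0. ] shift [ -0.3 126.1   1.2] | 126 unturned shift [ -0.4 126.1   1.3]
yaw 50.1 turn [0.  0.1 0. ] shift [-83.2 126.1  94.2] | 178 unturned shift [-83.2 126.   94.4]
```

```bash
python3 -m inch '0 0 0 0 50 1 0.7; 0 0 0 0 50 0 0.7; 0 0 0 0 26 0 0.7; 0 0 0 0 0 0 0.7; 0 0 0 0 0 0 1; 0 0 0 0 0 0 1; 0 0 0 0 0 0 1; 0 0 0 0 0 0 1'; python3 -c "
from h import *
state()"
```

```text
clock: 9.65
eef_pos: [0.4393, -0.0468, 0.0549]
tool_rot: [0.641, 0.3, -0.299, -0.64]
ft_force: [-0.8, 0.4, 1.1]
grip_width: 0.0112
t 9.65 p [ 0.4393 -0.0468  0.0549] w 0.0112 f [-0.8  0.4  1.1]
R [[0.641, 0.001, -0.767], [0.767, -0.0, 0.641], [0.001, -1.0, -0.001]] j [-0.106  0.293 -0.43   0.846 -0.     0.59 ]
```

```bash
python3 -m inch '0 0 0 0 -10 0 1; 0 0 0 0 -15 0 1; 0 0 0 0 -20 0 1; 0 0 0 0 -20 0 1; 0 0 0 0 0 0 1'; python3 -c "
from h import *
state(); snap('scene','s4.png'); c=snap('wrist','w4.png')
go((.315,-.05,.0545+.003),50.1)"
```

```text
clock: 10.28
eef_pos: [0.4404, -0.047, 0.1212]
tool_rot: [0.641, 0.301, -0.298, -0.64]
ft_force: [-1.1, -0.6, 0.3]
grip_width: 0.0115
t 10.28 p [ 0.4404 -0.047   0.1212] w 0.0115 f [-1.1 -0.6  0.3]
R [[0.641, 0.004, -0.767], [0.767, -0.001, 0.641], [0.002, -1.0, -0.004]] j [-0.106  0.21  -0.338  1.018 -0.     0.59 ]
yaw 50.1 turn [ 0. -0.  0.] shift [-81.9  61.8  92.8] | 138 unturned shift [-81.9  61.8  92.9]
```

View pics/s4.png

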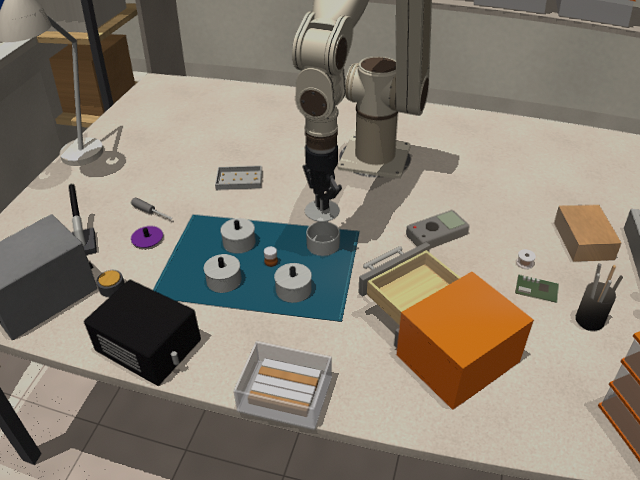

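View pics/w4.png

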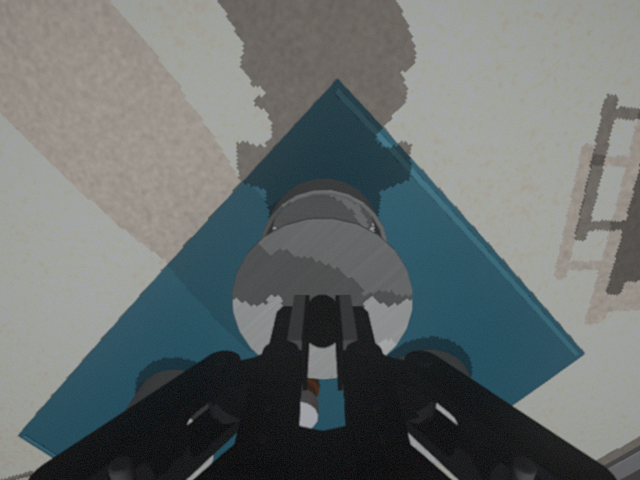

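```bash
python3 -m inch '0 0 0 -20 0 23 1; 0 0 0 -31 0 35 1; 0 0 0 -31 0 35 1; 0 0 0 0 30 0 1; 0 0 0 0 30 0 1; 0 0 0 0 25 0 1; 0 0 0 0 14 0 1; 0 0 0 0 3 0 1; 0 0 0 0 0 0 1'; python3 -c "
from h import *
state(); c=snap('top','t5.png')
cv2.imwrite('pics/t5c.png',cv2.resize(c['color'][230:310,280:380],(800,640)[:2],interpolation=cv2.INTER_CUBIC)[:600])
"
```

```text
clock: 11.5
eef_pos: [0.3136, -0.0498, 0.017]
tool_rot: [-0.64, -0.299, 0.3, 0.641]
ft_force: [-0.3, -0.3, -1.2]
grip_width: 0.0116
t 11.5 p [ 0.3136 -0.0498  0.017 ] w 0.0116 f [-0.3 -0.3 -1.2]
R [[0.641, -0.003, -0.767], [0.767, 0.0, 0.641], [-0.001, -1.0, 0.002]] j [-0.157  0.152 -0.767  0.654 -0.     0.539]
```

View pics/t5c.png

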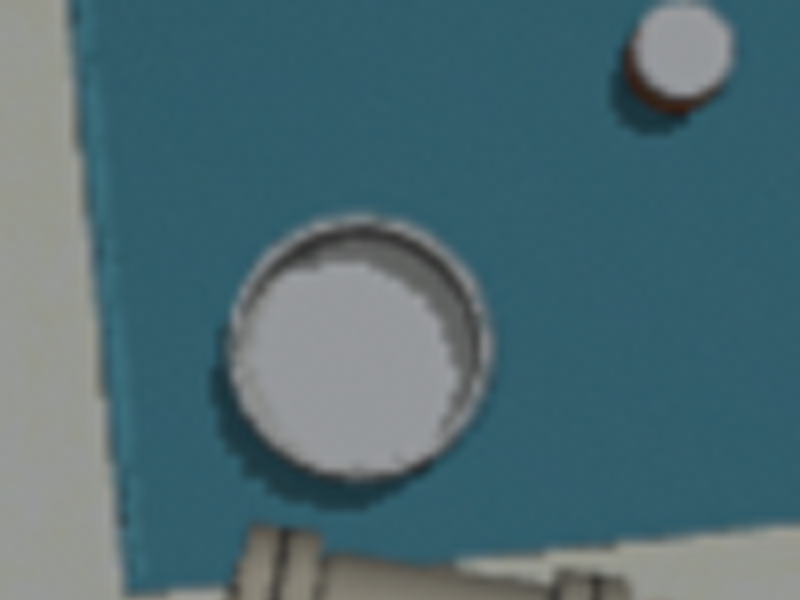

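```bash
python3 -m inch '0 0 0 0 0.5 0 0.7; 0 0 0 0 0 0 0.7; 0 0 0 0 0 0 0.7; 0 0 0 0 -30 0 0.7; 0 0 0 0 -50 0 0.7; 0 0 0 0 -60 0 0.7; 0 0 0 0 -25 0 0.7; 0 0 0 0 0 0 0.7'; python3 -c "
from h import *
state(); snap('wrist','w6.png')
go((.611,-.071,.18),50.1)
go((.611,-.071,.18),0)
"; python3 knob.py .315 -.05 .011 stage
```

```text
clock: 12.55
eef_pos: [0.3166, -0.0503, 0.1838]
tool_rot: [0.642, 0.301, -0.298, -0.639]
ft_force: [-0.3, 0.4, -0.1]
grip_width: 0.0254
t 12.55 p [ 0.3166 -0.0503  0.1838] w 0.0254 f [-0.3  0.4 -0.1]
R [[0.641, 0.005, -0.767], [0.767, -0.001, 0.641], [0.003, -1.0, -0.005]] j [-0.157 -0.093 -0.488  1.17  -0.     0.539]
yaw 50.1 turn [0.1 0.  0.1] shift [ 173.6    2.2 -240.2] | 296 unturned shift [ 173.5    2.8 -240.2]
yaw 0 turn [ 0.1 50.1  0.1] shift [295.6   2.2 -20.9] | 296 unturned shift [ 173.5    2.8 -240.2]
t 12.6 p [ 0.3154 -0.0501  0.1822] w 0.0256 f [-1.3  0.9 -0.3]
R [[0.641, 0.002, -0.767], [0.767, -0.0, 0.641], [0.001, -1.0, -0.002]] j [-0.157 -0.092 -0.491  1.169  0.     0.539]
lid conf 0.68 centre 0.314 -0.0492 r 0.0431 ext [275. 167. 371. 259.]
lid conf 0.61 centre 0.6561 -0.1259 r 0.0013 ext [450. 461. 452. 464.]
origin 0.55 [325. 212.] [ 0.3178 -0.0474 -0.    ]
expected px of plate centre/knob top [320.57552782 215.01971472] [320.46449164 222.35765764]
```

View pics/w_stage.png

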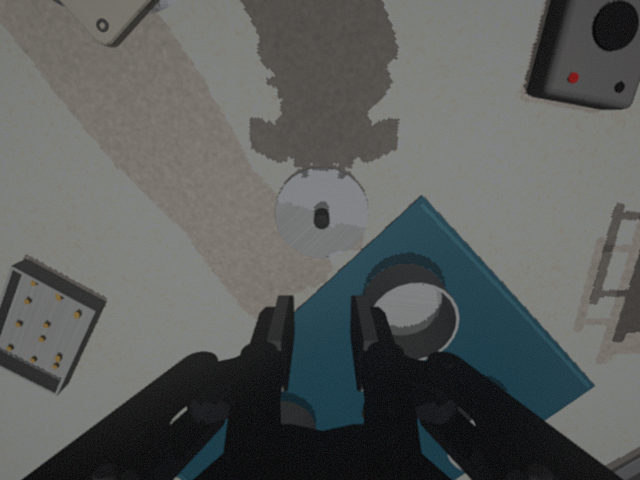

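```bash
python3 -m inch '0 0 0 35 0 -48 0.7; 0 0 0 35 0 -48 0.7; 0 0 0 35 0 -48 0.7; 0 0 0 35 0 -48 0.7; 0 0 0 34 0 -48 0.7; 0 0 0 0 0 0 0.7; 0 0 0 0 0 0 0.7'; python3 knob.py .611 -.071 .049 A; python3 -c "
from h import *
go((.611,-.071,.0545),50.1)"
```

```text
clock: 13.62
eef_pos: [0.6092, -0.0703, 0.1792]
tool_rot: [-0.64, -0.298, 0.301, 0.642]
ft_force: [-0.4, -0.1, -0.4]
grip_width: 0.0256
t 13.62 p [ 0.6092 -0.0703  0.1792] w 0.0256 f [-0.4 -0.1 -0.4]
R [[0.641, -0.005, -0.767], [0.767, 0.001, 0.641], [-0.003, -1.0, 0.004]] j [-0.115  0.495  0.241  1.322 -0.     0.581]
lid conf 0.92 centre 0.6124 -0.0699 r 0.0433 ext [274. 180. 376. 283.]
lid conf 0.67 centre 0.6247 -0.2408 r 0.0437 ext [144. 314. 237. 379.]
lid conf 0.59 centre 0.4857 -0.2552 r 0.0439 ext [ 12. 209. 114. 300.]
lid conf 0.55 centre 0.5387 -0.4354 r 0.0396 ext [  1. 367.  34. 429.]
origin 0.87 [  6. 391.] [ 0.5351 -0.441   0.038 ]
origin 0.85 [196. 348.] [ 0.6259 -0.24    0.038 ]
origin 0.74 [326. 234.] [ 0.6168 -0.0718  0.038 ]
origin 0.56 [ 70. 253.] [ 0.4864 -0.2558  0.038 ]
expected px of plate centre/knob top [322.00246409 231.84674378] [321.86959477 241.5031118 ]
yaw 50.1 turn [-0. -0. -0.] shift [  0.6 127.7  -1.7] | 128 unturned shift [  0.6 127.7  -1.8]
```

```bash
python3 -m inch '0 0 0 1 50 -2 0.7; 0 0 0 0 50 0 0.7; 0 0 0 0 26 0 0.7; 0 0 0 0 0 0 0.7; 0 0 0 0 0 0 1; 0 0 0 0 0 0 1; 0 0 0 0 0 0 1; 0 0 0 0 0 0 1'; python3 -c "
from h import *
state()"
```

```text
clock: 14.78
eef_pos: [0.614, -0.071, 0.0576]
tool_rot: [0.641, 0.3, -0.298, -0.64]
ft_force: [-0.7, 0.1, 6.4]
grip_width: 0.0113
t 14.78 p [ 0.614  -0.071   0.0576] w 0.0113 f [-0.7  0.1  6.4]
R [[0.641, 0.003, -0.767], [0.767, -0.0, 0.641], [0.002, -1.0, -0.003]] j [-0.115  0.588  0.065  1.045  0.     0.581]
```

```bash
python3 -m inch '0 0 0 0 -10 0 1; 0 0 0 0 -15 0 1; 0 0 0 0 -20 0 1; 0 0 0 0 -25 0 1; 0 0 0 0 0 0 1'; python3 -c "
from h import *
state(); c=snap('scene','s7.png'); 
cv2.imwrite('pics/s7c.png',cv2.resize(c['color'][180:320,180:380],(800,560),interpolation=cv2.INTER_CUBIC))
go((.4395,-.046,.100),50.1)
c=snap('wrist','w7.png')
"
```

```text
clock: 15.4
eef_pos: [0.6148, -0.0712, 0.1289]
tool_rot: [0.642, 0.301, -0.298, -0.639]
ft_force: [0.4, 0.3, -0.4]
grip_width: 0.0113
t 15.4 p [ 0.6148 -0.0712  0.1289] w 0.0113 f [ 0.4  0.3 -0.4]
R [[0.641, 0.006, -0.767], [0.767, -0.001, 0.641], [0.003, -1.0, -0.005]] j [-0.115  0.528  0.16   1.197  0.     0.581]
yaw 50.1 turn [0.1 0.  0.1] shift [-92.5  27.1 149.7] | 178 unturned shift [-92.5  26.6 149.8]
```

View pics/s7c.png

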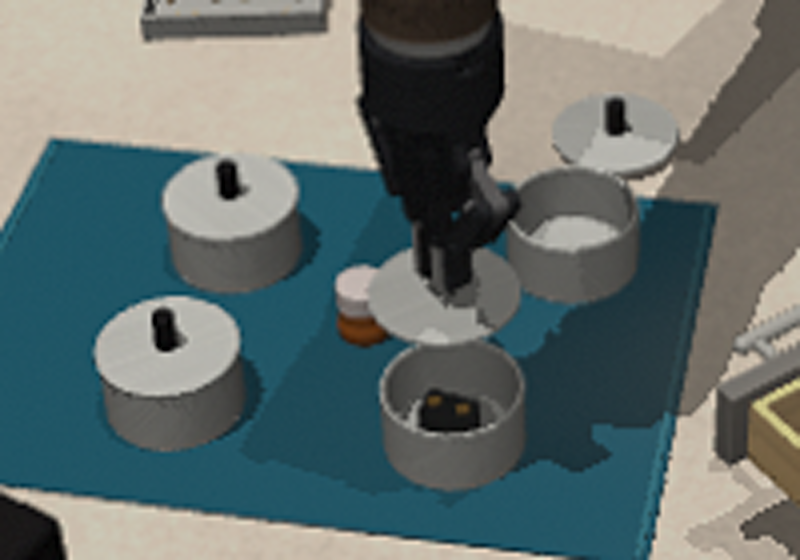

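View pics/w7.png

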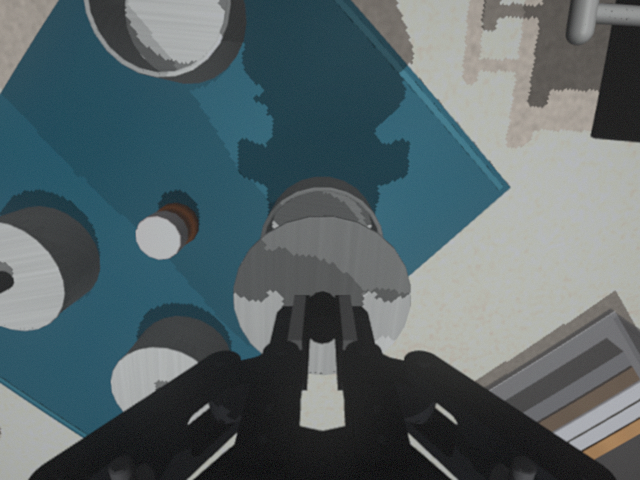

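```bash
python3 -m inch '0 0 0 -18 0 30 1; 0 0 0 -25 3 40 1; 0 0 0 -25 3 40 1; 0 0 0 -24.5 3 40 1; 0 0 0 0 0 0 1; 0 0 0 0 0 0 1'; python3 -c "
from h import *
state(); c=snap('wrist','w8.png'); c=snap('scene','s8.png')
cv2.imwrite('pics/s8c.png',cv2.resize(c['color'][180:300,230:400],(800,565),interpolation=cv2.INTER_CUBIC))
go((.4396,-.0458,.070),50.1)
"
```

```text
clock: 16.25
eef_pos: [0.4387, -0.0458, 0.1166]
tool_rot: [0.641, 0.3, -0.299, -0.64]
ft_force: [0.4, -0.7, 0.4]
grip_width: 0.0109
t 16.25 p [ 0.4387 -0.0458  0.1166] w 0.0109 f [ 0.4 -0.7  0.4]
R [[0.641, 0.0, -0.767], [0.767, -0.0, 0.641], [0.0, -1.0, -0.0]] j [-0.104  0.215 -0.346  1.01  -0.     0.592]
yaw 50.1 turn [0.1 0.  0. ] shift [-0.1 46.9  0.2] | 47 unturned shift [-0.1 46.9  0.3]
```

View pics/s8c.png

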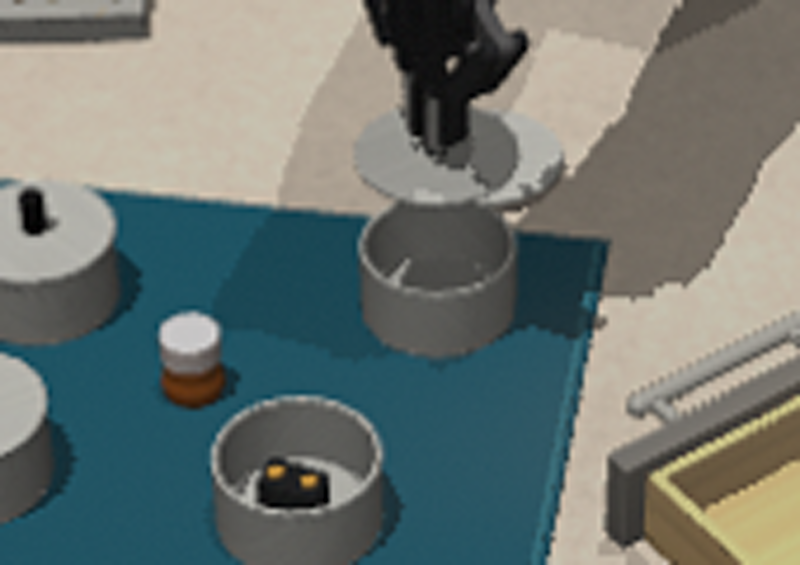

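```bash
python3 -m inch '0 0 0 0 20 0 1; 0 0 0 0 20 0 1; 0 0 0 0 8 0 1; 0 0 0 0 4 0 1; 0 0 0 0 3 0 1; 0 0 0 0 3 0 1; 0 0 0 0 2 0 1; 0 0 0 0 0 0 1'; python3 -c "
from h import *
state(); c=snap('scene','s9.png')
cv2.imwrite('pics/s9c.png',cv2.resize(c['color'][180:300,230:400],(800,565),interpolation=cv2.INTER_CUBIC))
"
```

```text
clock: 17.35
eef_pos: [0.4387, -0.0457, 0.0576]
tool_rot: [0.641, 0.3, -0.299, -0.64]
ft_force: [-2.3, 0.4, 4.4]
grip_width: 0.0111
t 17.35 p [ 0.4387 -0.0457  0.0576] w 0.0111 f [-2.3  0.4  4.4]
R [[0.641, 0.001, -0.767], [0.767, -0.0, 0.641], [0.001, -1.0, -0.001]] j [-0.104  0.288 -0.428  0.853 -0.     0.592]
```

View pics/s9c.png

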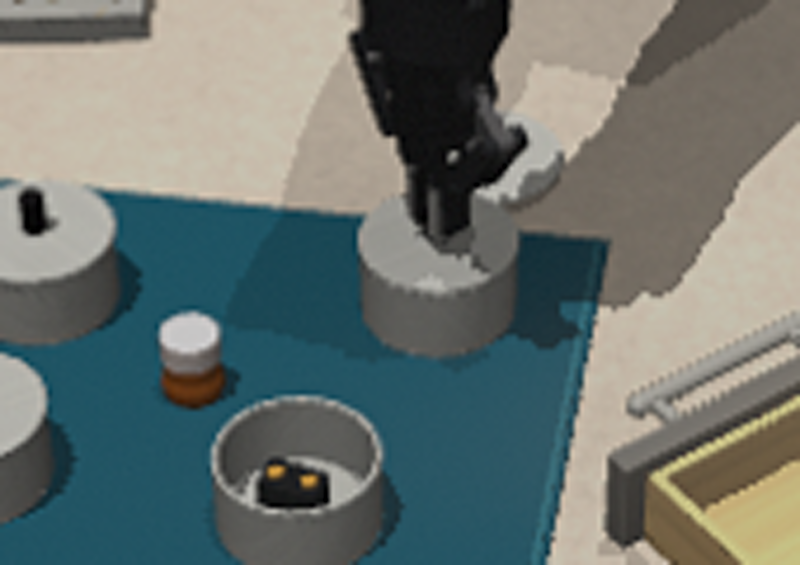

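```bash
python3 -m inch '0 0 0 0 0 0 0.7; 0 0 0 0 0 0 0.7; 0 0 0 0 0 0 0.7; 0 0 0 0 -20 0 0.7; 0 0 0 0 -50 0 0.7; 0 0 0 0 -55 0 0.7; 0 0 0 -50 0 -30 0.65; 0 0 0 -50 0 -30 0.65; 0 0 0 0 0 0 0.65'; python3 -c "
from h import *
state(); c=snap('top','t10.png')
cv2.imwrite('pics/t10c.png',cv2.resize(c['color'][180:300,290:430],(700,600),interpolation=cv2.INTER_CUBIC))
"
```

```text
clock: 18.52
eef_pos: [0.4197, -0.1641, 0.1819]
tool_rot: [0.642, 0.297, -0.297, -0.641]
ft_force: [-0.3, -0.4, 0.1]
grip_width: 0.0299
t 18.52 p [ 0.4197 -0.1641  0.1819] w 0.0299 f [-0.3 -0.4  0.1]
R [[0.646, 0.0, -0.763], [0.763, -0.001, 0.646], [-0.0, -1.0, -0.001]] j [-3.720e-01  1.730e-01 -2.130e-01  1.184e+00 -1.000e-03  3.310e-01]
```

View pics/t10c.png

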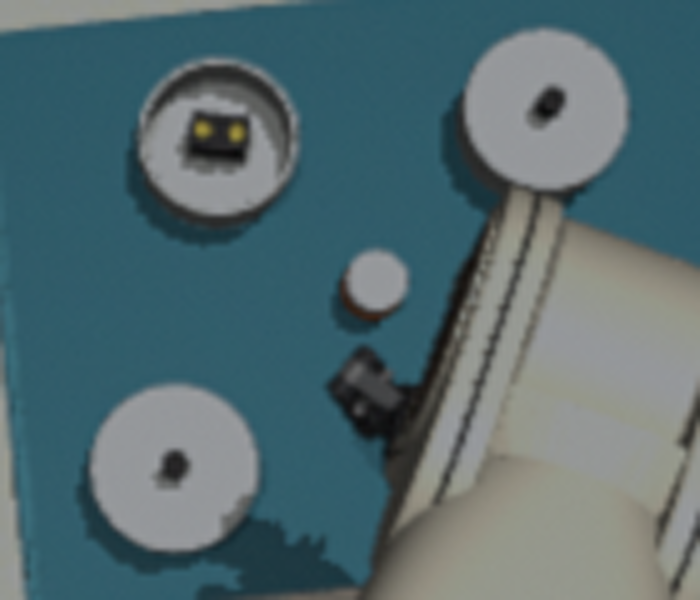

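```bash
python3 -c "
from h import *
c=bot.camera('top')
a=at_z(c,(330.6,205.8),.036);b=at_z(c,(337.4,206.4),.036);d=b-a
print(a,b,(a+b)/2,np.linalg.norm(d),np.degrees(np.arctan2(d[1],d[0])))
yw=np.degrees(np.arctan2(d[1],d[0]))+90
m=(a+b)/2
go((m[0],m[1],.18),yw)"
```

```text
[ 0.6181921  -0.06451684  0.036     ] [ 0.61643779 -0.0824588   0.036     ] [ 0.61731495 -0.07348782  0.036     ] 0.018027523597113595 -95.58444982552179
yaw -5.6 turn [-0.1 55.6 -0. ] shift [187.9   1.5 106.5] | 216 unturned shift [194.1   1.5 -94.8]
```

```bash
python3 -m inch '0 10 0 0 0 0 0.65; 0 10 0 0 0 0 0.65; 0 10 0 0 0 0 0.65; 0 10 0 0 0 0 0.65; 0 10 0 0 0 0 0.65; 0 5.6 0 20 0 10 0.65; 0 0 0 56 0 32 0.65; 0 0 0 56 0 32 0.65; 0 0 0 56 0 32 0.65; 0 0 0 0 0 0 0.65; 0 0 0 0 0 0 0.65'; python3 -c "
from h import *
o=state(); c=snap('wrist','w11.png')
for d in bot.spot_point('relay1','wrist'): print(d['conf'],d['point'],at_z(c,d['point'],.005))
print(proj(c,(.6165,-.072,.035)))
cv2.imwrite('pics/w11c.png',cv2.resize(c['color'][160:310,230:430],(800,600),interpolation=cv2.INTER_CUBIC))
"
```

```text
clock: 20.0
eef_pos: [0.6105, -0.072, 0.1807]
tool_rot: [-0.706, 0.034, -0.032, 0.706]
ft_force: [-0.2, 0.1, 0.4]
grip_width: 0.0298
t 20.0 p [ 0.6105 -0.072   0.1807] w 0.0298 f [-0.2  0.1  0.4]
R [[0.996, -0.003, 0.093], [-0.093, 0.0, 0.996], [-0.003, -1.0, 0.0]] j [-0.117  0.496  0.246  1.324 -0.     1.547]
0.7 [327.7, 211.5] [ 0.61603575 -0.06911786  0.005     ]
0.6 [115.6, 216.4] [ 0.41667235 -0.05507309  0.005     ]
[328.97776999 223.60026348]
```

View pics/w11c.png

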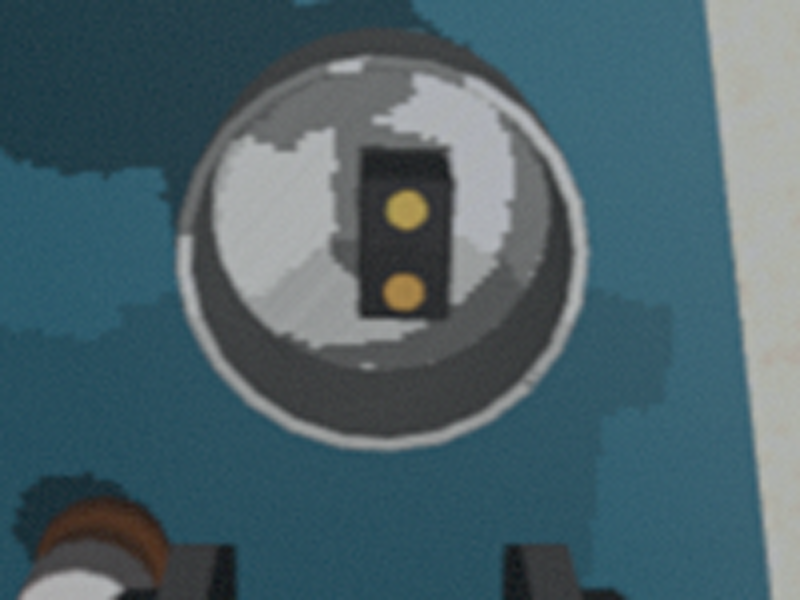

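```bash
python3 -c "
from h import *
c=bot.camera('wrist')
f=lambda x,y,z: at_z(c,(230+x/4,160+y/4),z)
a=f(407,211,.0365);b=f(404,292,.0365);print('terms',a,b,np.linalg.norm(a-b)); d=b-a; yw=np.degrees(np.arctan2(d[1],d[0]))+90;print('yaw',yw)
q=[f(*p,.035) for p in((362,180),(452,183),(448,317),(360,317))];print(np.round(q,4).tolist(),np.mean(q,0));print([round(np.linalg.norm(q[i]-q[(i+1)%4]),4) for i in range(4)])
t=[f(*p,.046) for p in((181,253),(587,253),(383,52),(383,450))];print('tin',np.mean(t,0),np.linalg.norm(t[0]-t[1]),np.linalg.norm(t[2]-t[3]))
m=np.mean(q,0); go((m[0],m[1],.030),yw); go((m[0],m[1],.030))"
```

```text
terms [ 0.61952493 -0.06421058  0.0365    ] [ 0.61736402 -0.08184409  0.0365    ] 0.017765423627209096
yaw -6.986491219371018
[[0.6108, -0.0571, 0.035], [0.6294, -0.0595, 0.035], [0.6263, -0.0888, 0.035], [0.6074, -0.0871, 0.035]] [ 0.61847317 -0.07312181  0.035     ]
[np.float64(0.0188), np.float64(0.0295), np.float64(0.0189), np.float64(0.0302)]
tin [ 0.61390659 -0.0708296   0.046     ] 0.08283996700491565 0.08461202195064098
yaw -7.0 turn [ 0.   1.5 -0. ] shift [  8.2 152.4   1.7] | 153 unturned shift [  8.2 152.4   1.5]
yaw -5.5 turn [ 0.  0. -0.] shift [  8.2 152.4   1.5] | 153 unturned shift [  8.2 152.4   1.5]
```

```bash
python3 -m inch '0 1.5 0 7.4 40 1.6 0.65; 0 0 0 0 50 0 0.65; 0 0 0 0 40 0 0.65; 0 0 0 0 0 0 0.65; 0 0 0 0 0 0 0.65'; python3 -c "
from h import *
o=state(); c=snap('wrist','w12.png')"
```

```text
clock: 20.78
eef_pos: [0.6197, -0.0736, 0.0542]
tool_rot: [0.706, -0.042, 0.045, -0.706]
ft_force: [0.0, -0.6, 0.4]
grip_width: 0.0296
t 20.77 p [ 0.6197 -0.0736  0.0542] w 0.0296 f [ 0.  -0.6  0.4]
R [[0.992, 0.003, 0.123], [-0.123, -0.0, 0.992], [0.003, -1.0, 0.0]] j [-0.118  0.602  0.08   1.046  0.     1.576]
```

View pics/w12.png

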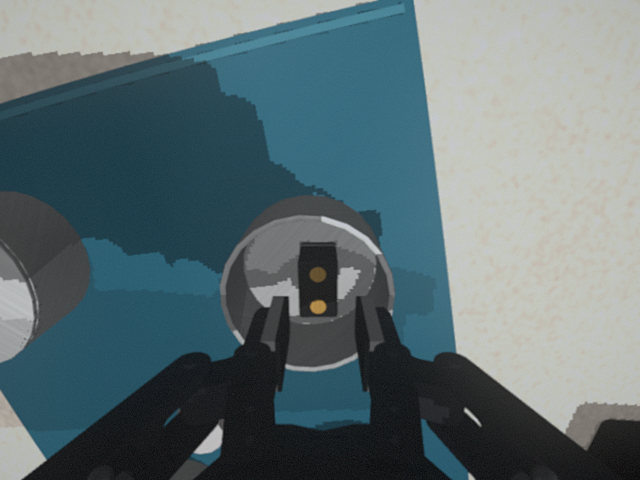

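```bash
python3 -c "
from h import *
go((.6175,-.0728,.0105))"
```

```text
yaw -7.0 turn [-0.   0.   0.3] shift [-3.  44.3  0.4] | 44 unturned shift [-3.2 44.3  0.4]
```

```bash
python3 -m inch '0 0 0 -2.5 20 0 0.65; 0 0 0 0 14 0 0.65; 0 0 0 0 8 0 0.65; 0 0 0 0 2 0 0.65; 0 0 0 0 0 0 0.65; 0 0 0 0 0 0 1; 0 0 0 0 0 0 1; 0 0 0 0 0 0 1; 0 0 0 0 0 0 1'; python3 -c "
from h import *
o=state()"
```

```text
clock: 21.95
eef_pos: [0.6169, -0.0727, 0.0085]
tool_rot: [0.706, -0.043, 0.044, -0.706]
ft_force: [0.1, -0.6, 4.9]
grip_width: 0.0191
t 21.95 p [ 0.6169 -0.0727  0.0085] w 0.0191 f [ 0.1 -0.6  4.9]
R [[0.993, 0.001, 0.122], [-0.122, -0.0, 0.993], [0.001, -1.0, 0.0]] j [-0.117  0.647  0.027  0.949  0.     1.576]
```

```bash
python3 -m inch '0 0 0 0 -10 0 1; 0 0 0 0 -20 0 1; 0 0 0 0 -45 0 1; 0 0 0 0 -50 0 1; 0 0 0 0 -50 0 1; 0 0 0 0 0 0 1'; python3 -c "
from h import *
o=state(); c=snap('wrist','w13.png')
go((.5867,.2195,.17),50.1)"
```

```text
clock: 22.7
eef_pos: [0.6191, -0.073, 0.1886]
tool_rot: [0.706, -0.04, 0.047, -0.706]
ft_force: [-0.8, 1.2, -0.4]
grip_width: 0.0191
t 22.7 p [ 0.6191 -0.073   0.1886] w 0.0191 f [-0.8  1.2 -0.4]
R [[0.993, 0.01, 0.122], [-0.122, -0.001, 0.993], [0.01, -1.0, 0.0]] j [-0.117  0.499  0.272  1.334 -0.     1.576]
yaw 50.1 turn [  0.1 -57.1   0.3] shift [204.5  15.5 211.1] | 294 unturned shift [-66.2  15.2 286.4]
```

View pics/w13.png

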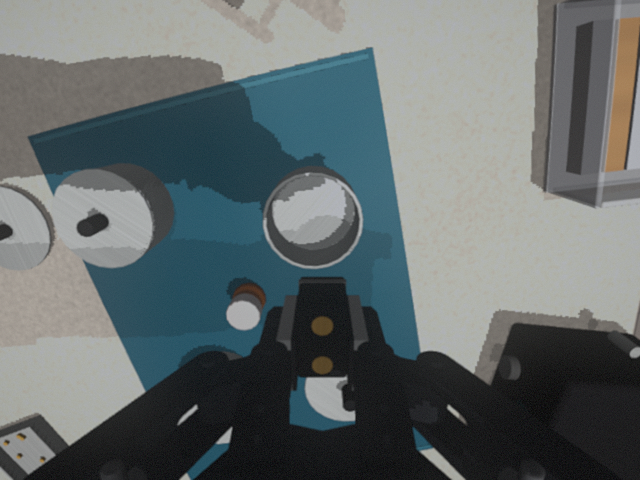

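```bash
python3 -m inch '0 -9.5 0 0 0 0 1; 0 -9.5 0 0 0 0 1; 0 -9.5 0 0 0 0 1; 0 -9.5 0 0 0 0 1; 0 -9.5 0 0 0 0 1; 0 -9.5 0 0 0 0 1; 0 0 0 40 0 42 1; 0 0 0 41 0 42 1; 0 0 0 41 0 42 1; 0 0 0 41 0 42 1; 0 0 0 41 0 42 1; 0 0 0 0 0 0 1'; python3 -c "
from h import *
o=state(); c=snap('scene','s14.png')
cv2.imwrite('pics/s14c.png',cv2.resize(c['color'][180:380,330:530],(600,600),interpolation=cv2.INTER_CUBIC))
c=snap('wrist','w14.png')
go((.5867,.2195,.12),50.1)"
```

```text
clock: 24.25
eef_pos: [0.5842, 0.2227, 0.1803]
tool_rot: [-0.639, -0.3, 0.302, 0.64]
ft_force: [0.6, 0.2, -0.4]
grip_width: 0.0191
t 24.25 p [0.5842 0.2227 0.1803] w 0.0191 f [ 0.6  0.2 -0.4]
R [[0.637, -0.004, -0.77], [0.77, -0.001, 0.637], [-0.003, -1.0, 0.003]] j [3.640e-01 5.190e-01 2.820e-01 1.338e+00 1.000e-03 1.055e+00]
yaw 50.1 turn [-0.1  0.  -0.2] shift [ 1.6 60.7 -0.8] | 61 unturned shift [ 1.8 60.7 -0.9]
```

View pics/s14c.png

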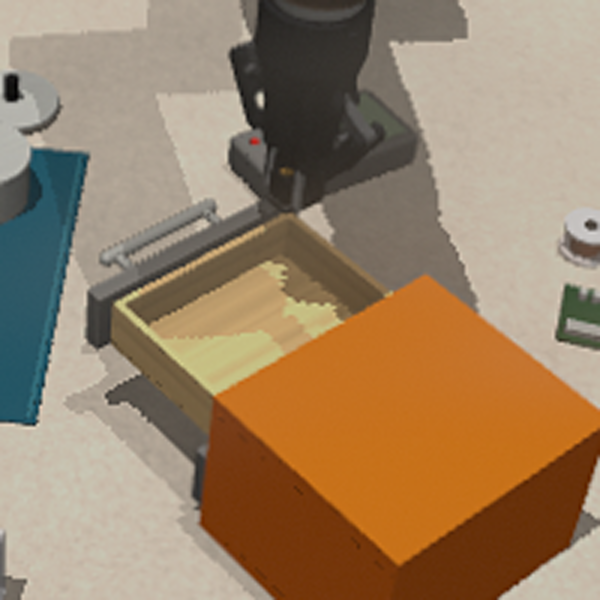

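View pics/w14.png

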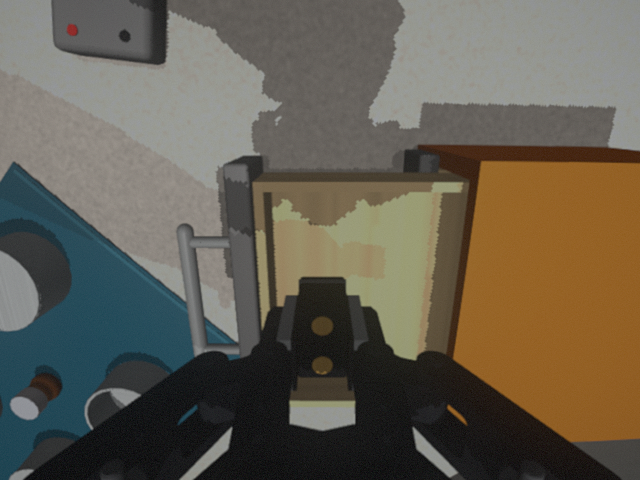

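```bash
python3 -m inch '0 0 0 1 30 0 1; 0 0 0 0 30 0 1; 0 0 0 0 12 0 1; 0 0 0 0 0 0 1; 0 0 0 0 0 0 1'; python3 -c "
from h import *
o=state(); c=snap('scene','s15.png')
cv2.imwrite('pics/s15c.png',cv2.resize(c['color'][200:320,350:490],(700,600),interpolation=cv2.INTER_CUBIC))
c=snap('wrist','w15.png')"
```

```text
clock: 24.98
eef_pos: [0.5881, 0.2191, 0.1121]
tool_rot: [0.641, 0.299, -0.298, -0.641]
ft_force: [0.3, 0.4, -0.8]
grip_width: 0.019
t 24.98 p [0.5881 0.2191 0.1121] w 0.019 f [ 0.3  0.4 -0.8]
R [[0.643, 0.002, -0.766], [0.766, 0.001, 0.643], [0.002, -1.0, -0.001]] j [ 0.357  0.56   0.168  1.178 -0.     1.056]
```

View pics/s15c.png

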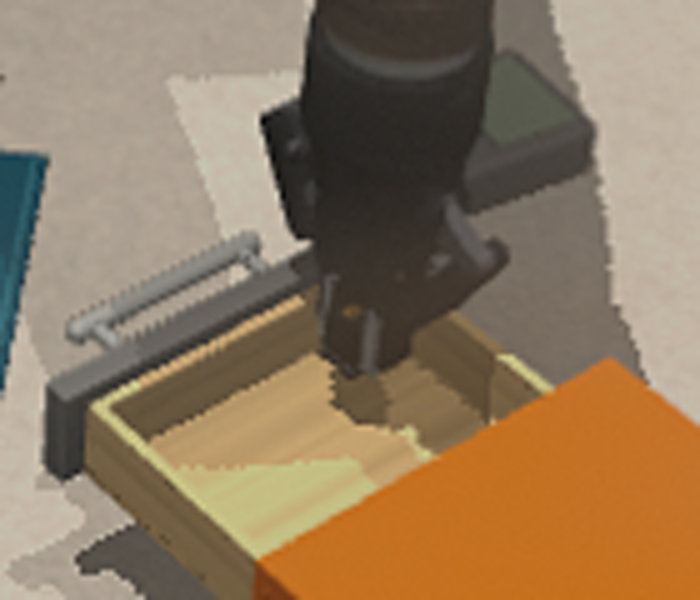

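View pics/w15.png

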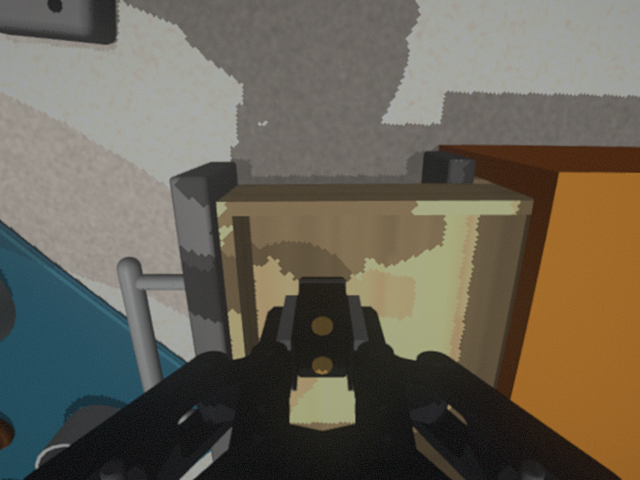

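```bash
python3 -m inch '0 0 0 0 8 0 1; 0 0 0 0 6 0 1; 0 0 0 0 3 0 1; 0 0 0 0 3 0 1; 0 0 0 0 0 0 1'; python3 -m inch '0 0 0 0 3 0 1; 0 0 0 0 2 0 1; 0 0 0 0 0 0 1'
```

```text
clock: 25.7
eef_pos: [0.5869, 0.2193, 0.0904]
tool_rot: [-0.641, -0.299, 0.299, 0.641]
ft_force: [-0.4, -0.3, -0.1]
grip_width: 0.0189
clock: 26.08
eef_pos: [0.587, 0.2193, 0.0856]
tool_rot: [-0.641, -0.299, 0.299, 0.641]
ft_force: [0.0, 0.0, -0.7]
grip_width: 0.0191
```

```bash
python3 -m inch '0 0 0 0 2 0 1; 0 0 0 0 2 0 1; 0 0 0 0 0 0 1'; python3 -m inch '0 0 0 0 2 0 1; 0 0 0 0 2 0 1; 0 0 0 0 0 0 1';python3 -c "
from h import *
c=snap('scene','s16.png')
cv2.imwrite('pics/s16c.png',cv2.resize(c['color'][200:320,350:490],(700,600),interpolation=cv2.INTER_CUBIC))"
```

```text
clock: 26.45
eef_pos: [0.5869, 0.2193, 0.0815]
tool_rot: [-0.641, -0.299, 0.299, 0.641]
ft_force: [0.5, -0.1, 0.0]
grip_width: 0.0191
clock: 26.82
eef_pos: [0.5883, 0.2206, 0.0805]
tool_rot: [-0.64, -0.301, 0.297, 0.641]
ft_force: [-2.4, 0.6, 8.7]
grip_width: 0.0194
```

View pics/s16c.png

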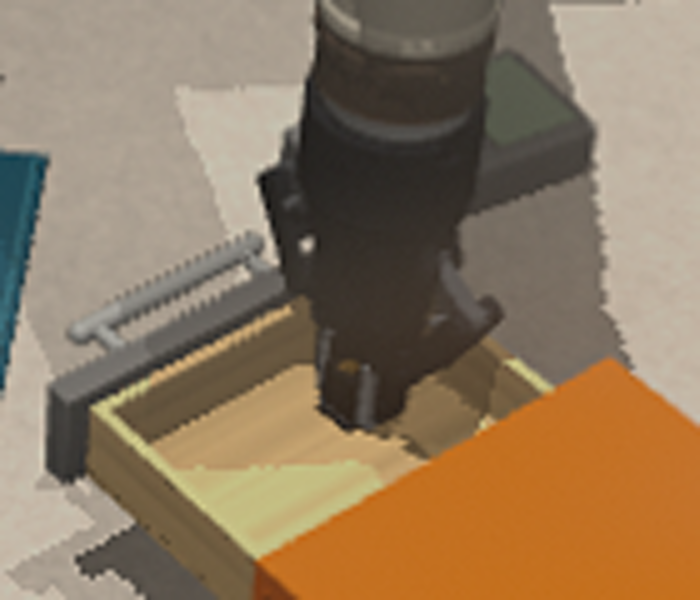

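```bash
python3 -m inch '0 0 0 0 -3 0 1; 0 0 0 0 0 0 0.6; 0 0 0 0 0 0 0.6; 0 0 0 0 0 0 0.6; 0 0 0 0 -25 0 0.6; 0 0 0 0 -40 0 0.6; 0 0 0 0 -40 0 0.6; 0 0 0 0 0 0 0.6'; python3 -c "
from h import *
state(); c=snap('wrist','w17.png')
for d in bot.spot_point('cab_drawer0_handle','wrist'): print(d['conf'],at_z(c,d['point'],.099))"
```

```text
clock: 27.88
eef_pos: [0.5895, 0.2202, 0.1901]
tool_rot: [0.641, 0.302, -0.296, -0.641]
ft_force: [-0.2, 0.3, -0.3]
grip_width: 0.0345
t 27.88 p [0.5895 0.2202 0.1901] w 0.0345 f [-0.2  0.3 -0.3]
R [[0.643, 0.008, -0.766], [0.766, 0.003, 0.643], [0.007, -1.0, -0.004]] j [ 0.357  0.512  0.297  1.348 -0.     1.056]
0.72 [0.55794732 0.12637523 0.099     ]
0.61 [ 0.59746637 -0.0904937   0.099     ]
```

View pics/w17.png

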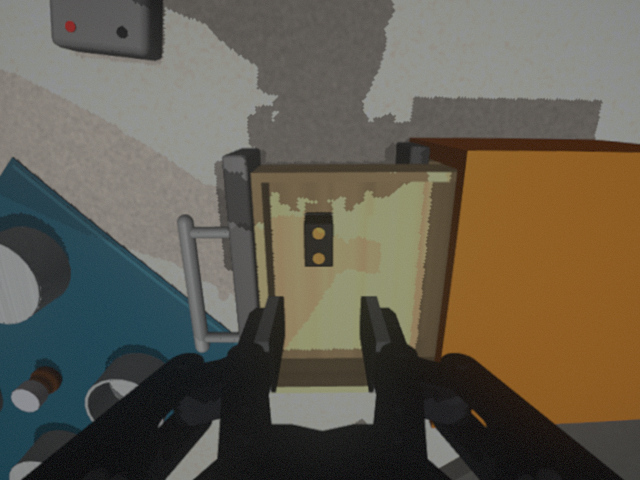

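```bash
python3 -c "
from h import *
go((.6245,-.242,.18),50.1);go((.6245,-.242,.18),10)"
```

```text
yaw 50.1 turn [ 0.  -0.1  0. ] shift [-330.     5.8 -324.5] | 463 unturned shift [-329.4    5.8 -325.1]
yaw 10 turn [ 0. 40.  0.] shift [ -43.4    5.8 -460.8] | 463 unturned shift [-329.4    5.8 -325.1]
```

```bash
python3 -m inch '0 0 0 -41 0.7 -40.5 0.7; 0 0 0 -41 0.7 -40.5 0.7; 0 0 0 -41 0.7 -40.5 0.7; 0 0 0 -41 0.7 -40.5 0.7; 0 0 0 -41 0.7 -40.5 0.7; 0 0 0 -41 0.7 -40.5 0.7; 0 0 0 -41 0.7 -40.5 0.7; 0 0 0 -41 0.7 -40.5 0.7; 0 0 0 0 0 0 0.7; 0 0 0 0 0 0 0.7'; python3 knob.py .6245 -.242 .049 B; python3 -c "
from h import *
c=snap('top','t18.png')
go((.6245,-.242,.0565),50.1)"
```

```text
clock: 29.22
eef_pos: [0.6234, -0.2399, 0.1781]
tool_rot: [-0.64, -0.298, 0.299, 0.642]
ft_force: [-0.1, -0.1, -0.2]
grip_width: 0.026
t 29.23 p [ 0.6234 -0.2399  0.1781] w 0.026 f [-0.1 -0.1 -0.2]
R [[0.643, -0.003, -0.766], [0.766, 0.002, 0.643], [-0.001, -1.0, 0.004]] j [-0.368  0.611  0.432  1.396  0.     0.331]
lid conf 0.85 centre 0.5361 -0.4601 r 0.0387 ext [ 26. 270. 111. 347.]
lid conf 0.75 centre 0.4861 -0.2558 r 0.0433 ext [125.  39. 242. 163.]
lid conf 0.59 centre 0.6255 -0.2418 r 0.0433 ext [268. 180. 374. 284.]
origin 0.96 [ 76. 303.] [ 0.535  -0.4603  0.038 ]
origin 0.81 [188. 106.] [ 0.4864 -0.2558  0.038 ]
origin 0.62 [324. 229.] [ 0.6276 -0.2395  0.038 ]
origin 0.24 [336.  70.] [ 0.5394 -0.1553  0.038 ]
expected px of plate centre/knob top [319.73190638 232.50713702] [319.4703483  242.27434296]
yaw 50.1 turn [-0.  0. -0.] shift [ -2.8 123.5  -2.2] | 124 unturned shift [ -2.8 123.5  -2.3]
```

View pics/w_B.png

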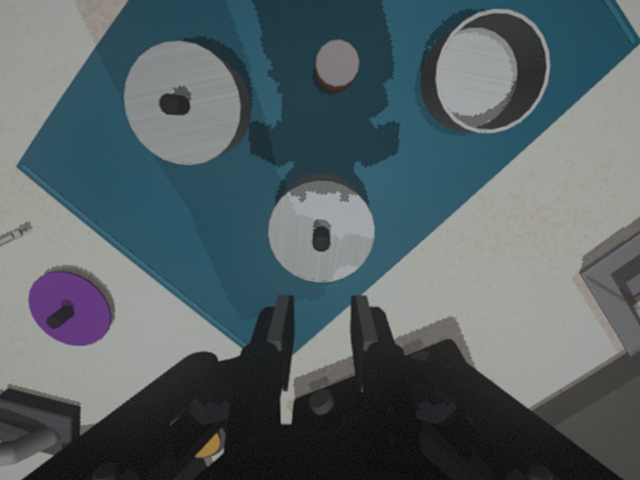

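View pics/t18.png

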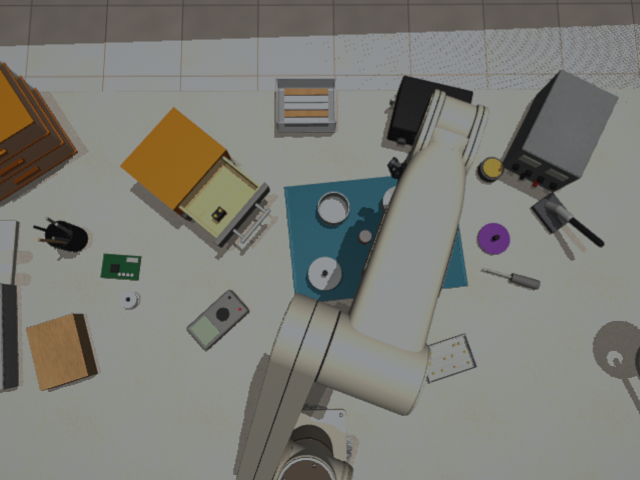

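```bash
python3 -m inch '0 0 0 -2 50 -2 0.7; 0 0 0 0 45 0 0.7; 0 0 0 0 20 0 0.7; 0 0 0 0 0 0 0.7; 0 0 0 0 0 0 0.7'; python3 -c "
from h import *
state(); go((.625,-.2425,.0565),50.1)"
```

```text
clock: 30.05
eef_pos: [0.6259, -0.2426, 0.0668]
tool_rot: [0.641, 0.3, -0.299, -0.64]
ft_force: [0.7, 0.1, 0.0]
grip_width: 0.0253
t 30.05 p [ 0.6259 -0.2426  0.0668] w 0.0253 f [0.7 0.1 0. ]
R [[0.642, 0.002, -0.767], [0.767, -0.001, 0.642], [0.001, -1.0, -0.002]] j [-0.37   0.679  0.258  1.147 -0.     0.327]
yaw 50.1 turn [ 0.1 -0.   0. ] shift [-0.5 10.3  0.7] | 10 unturned shift [-0.5 10.3  0.8]
```

```bash
python3 -m inch '0 0 0 0 7 0 0.7; 0 0 0 0 3 0 0.7; 0 0 0 0 0 0 0.7; 0 0 0 0 0 0 1; 0 0 0 0 0 0 1; 0 0 0 0 0 0 1; 0 0 0 0 0 0 1'; python3 -m inch '0 0 0 0 -10 0 1; 0 0 0 0 -15 0 1; 0 0 0 0 -20 0 1; 0 0 0 0 -25 0 1; 0 0 0 0 0 0 1';  python3 -c "
from h import *
c=snap('scene','s19.png'); 
cv2.imwrite('pics/s19c.png',cv2.resize(c['color'][180:320,180:380],(800,560),interpolation=cv2.INTER_CUBIC))
snap('wrist','w19.png')
go((.6138,-.0715,.110),50.1)"
```

```text
clock: 30.92
eef_pos: [0.625, -0.2432, 0.0555]
tool_rot: [0.641, 0.299, -0.299, -0.641]
ft_force: [0.3, -0.8, 2.1]
grip_width: 0.0118
clock: 31.55
eef_pos: [0.6269, -0.2438, 0.129]
tool_rot: [0.643, 0.301, -0.297, -0.639]
ft_force: [0.0, -0.1, -0.2]
grip_width: 0.0118
yaw 50.1 turn [ 0.  -0.1  0. ] shift [124.5  15.5 118.5] | 173 unturned shift [124.3  15.4 118.8]
```

View pics/s19c.png

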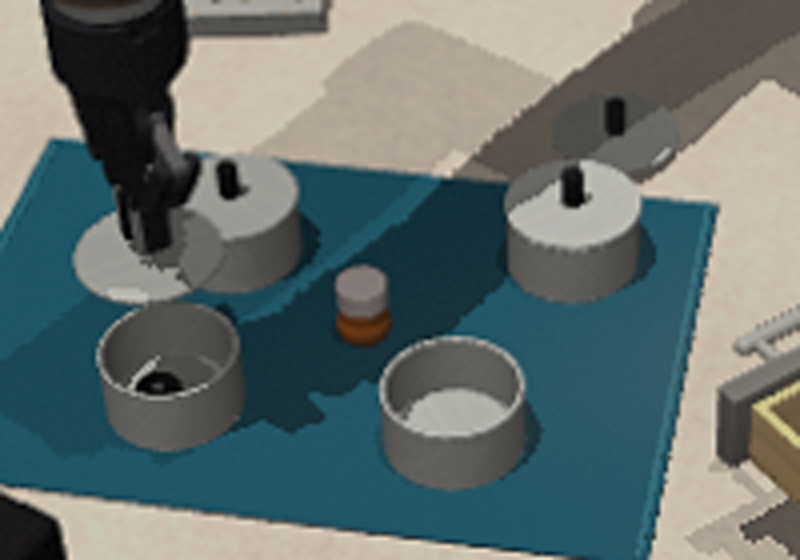

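View pics/w19.png

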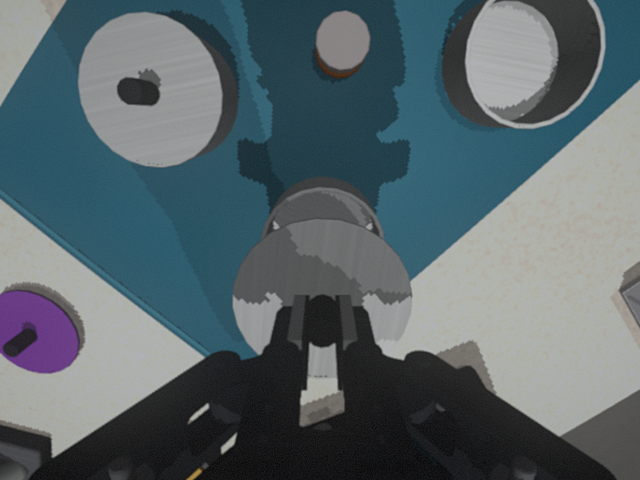

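```bash
python3 -m inch '0 0 0 0 25 0 1; 0 0 0 0 20 0 1; 0 0 0 0 12 0 1; 0 0 0 0 6 0 1; 0 0 0 0 4 0 1; 0 0 0 0 3 0 1; 0 0 0 0 1 0 1; 0 0 0 0 0 0 1';  python3 -c "
from h import *
c=snap('scene','s20.png'); 
cv2.imwrite('pics/s20c.png',cv2.resize(c['color'][220:320,180:300],(720,600),interpolation=cv2.INTER_CUBIC))
go((.485,-.2565,.180),50.1)"
```

```text
clock: 32.65
eef_pos: [0.6253, -0.2432, 0.0555]
tool_rot: [0.641, 0.299, -0.298, -0.64]
ft_force: [-1.0, -0.3, 5.2]
grip_width: 0.0113
yaw 50.1 turn [ 0.1 -0.1  0. ] shift [-100.2 -124.5   99.1] | 188 unturned shift [-100.3 -124.7   98.7]
```

View pics/s20c.png

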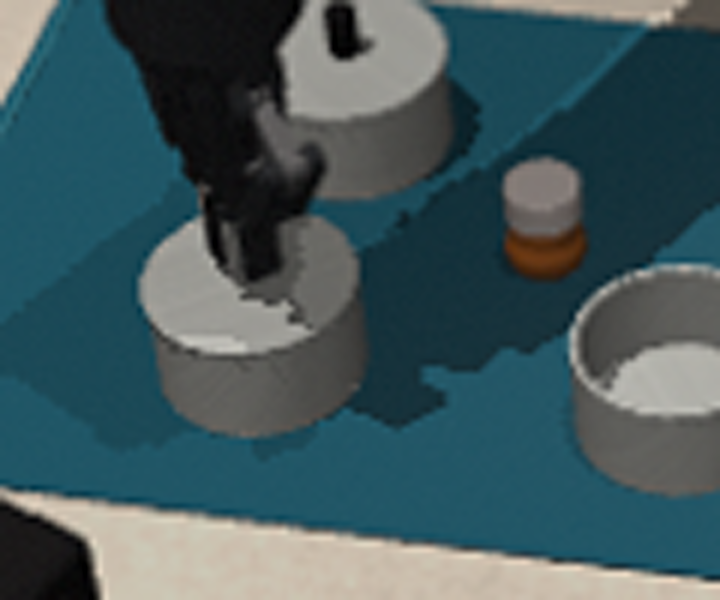

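```bash
python3 -m inch '0 0 0 0 0 0 0.7; 0 0 0 0 0 0 0.7; 0 0 0 0 0 0 0.7; 0 0 0 0 -25 0 0.7; 0 0 0 0 -50 0 0.7; 0 0 0 0 -50 0 0.7; 0 0 0 -50 0 49 0.7; 0 0 0 -50 0 50 0.7; 0 0 0 0 0 0 0.7; 0 0 0 0 0 0 0.7'; python3 knob.py .485 -.2565 .049 C; python3 -c "
from h import *
c=snap('scene','s21.png'); 
cv2.imwrite('pics/s21c.png',cv2.resize(c['color'][180:320,180:380],(800,560),interpolation=cv2.INTER_CUBIC))
go((.485,-.2565,.0565),50.1)"
```

```text
clock: 33.95
eef_pos: [0.5009, -0.2549, 0.1798]
tool_rot: [0.641, 0.299, -0.298, -0.64]
ft_force: [0.7, 0.3, 0.3]
grip_width: 0.0256
t 33.95 p [ 0.5009 -0.2549  0.1798] w 0.0256 f [0.7 0.3 0.3]
R [[0.643, 0.002, -0.766], [0.766, -0.001, 0.643], [0.001, -1.0, -0.002]] j [-0.471  0.387  0.075  1.256  0.     0.228]
lid conf 0.86 centre 0.4539 -0.0578 r 0.0376 ext [444.   1. 549.  40.]
lid conf 0.67 centre 0.6248 -0.2408 r 0.0432 ext [380. 279. 468. 360.]
lid conf 0.66 centre 0.5127 -0.461 r 0.0368 ext [130. 344. 190. 391.]
origin 0.94 [420. 318.] [ 0.6275 -0.2425  0.038 ]
origin 0.91 [173. 368.] [ 0.5195 -0.4603  0.038 ]
origin 0.65 [310. 210.] [ 0.4853 -0.2534  0.038 ]
expected px of plate centre/knob top [306.33169854 215.03363354] [304.94102022 223.55252914]
yaw 50.1 turn [ 0.1 -0.   0. ] shift [-12.3 123.   11.9] | 124 unturned shift [-12.3 122.9  12.1]
```

View pics/s21c.png

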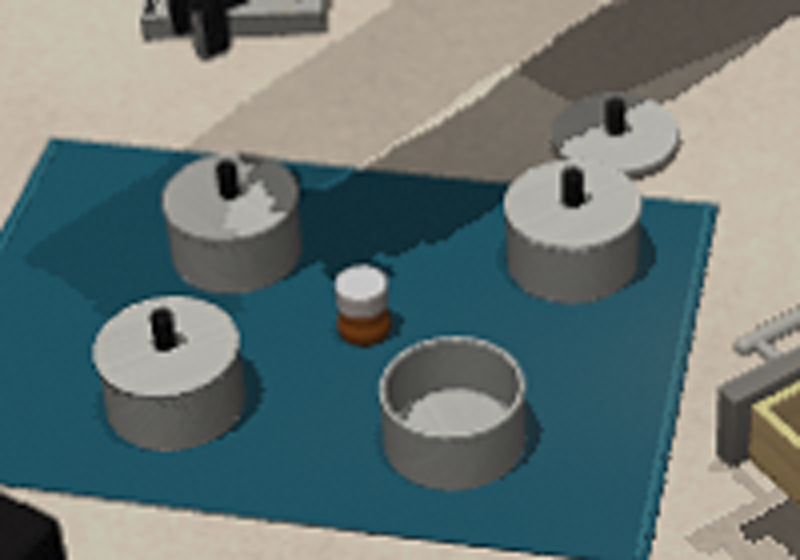

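View pics/w_C.png

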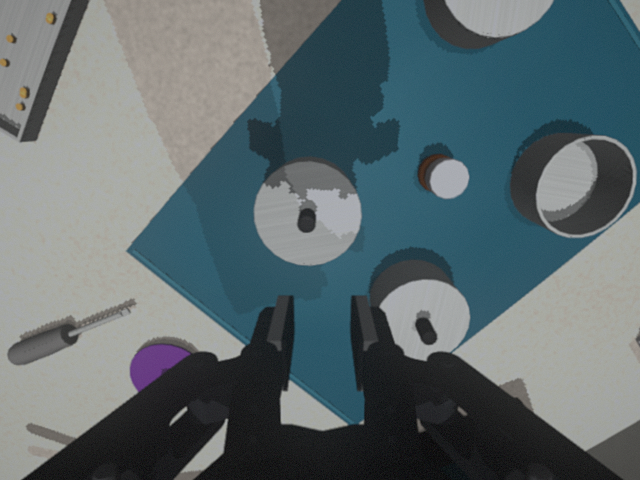

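```bash
python3 -m inch '0 0 0 -12 20 11.5 0.7; 0 0 0 0 50 0 0.7; 0 0 0 0 45 0 0.7; 0 0 0 0 0 0 0.7; 0 0 0 0 0 0 0.7'; python3 -c "
from h import *
state(); go((.4853,-.2562,.0558),50.1)"
```

```text
clock: 34.78
eef_pos: [0.4854, -0.2568, 0.0655]
tool_rot: [0.641, 0.299, -0.299, -0.64]
ft_force: [0.3, -0.6, 0.1]
grip_width: 0.0253
t 34.77 p [ 0.4854 -0.2568  0.0655] w 0.0253 f [ 0.3 -0.6  0.1]
R [[0.642, 0.002, -0.766], [0.766, -0.001, 0.642], [0.0, -1.0, -0.002]] j [-0.487  0.461 -0.132  0.976 -0.     0.211]
yaw 50.1 turn [ 0.1 -0.1  0. ] shift [0.4 9.7 0.5] | 10 unturned shift [0.4 9.7 0.5]
```

```bash
python3 -m inch '0 0 0 0 7 0 0.7; 0 0 0 0 3 0 0.7; 0 0 0 0 0 0 0.7; 0 0 0 0 0 0 1; 0 0 0 0 0 0 1; 0 0 0 0 0 0 1; 0 0 0 0 0 0 1'; python3 -m inch '0 0 0 0 -10 0 1; 0 0 0 0 -15 0 1; 0 0 0 0 -20 0 1; 0 0 0 0 -25 0 1; 0 0 0 0 0 0 1';  python3 -c "
from h import *
c=snap('scene','s22.png'); 
cv2.imwrite('pics/s22c.png',cv2.resize(c['color'][180:320,180:380],(800,560),interpolation=cv2.INTER_CUBIC))
c=snap('wrist','w22.png')
for n in ('wrist','top'):
  cc=bot.camera(n)
  for d in bot.spot_point('tin1',n): print(n,round(d['conf'],2),np.round(at_z(cc,d['point'],.002),4))
go((.6138,-.0715,.110),50.1)"
```

```text
clock: 35.65
eef_pos: [0.484, -0.2565, 0.0548]
tool_rot: [0.641, 0.299, -0.299, -0.641]
ft_force: [-0.6, -0.0, 6.2]
grip_width: 0.0115
clock: 36.28
eef_pos: [0.4856, -0.2573, 0.1269]
tool_rot: [0.642, 0.3, -0.298, -0.639]
ft_force: [0.8, -0.1, -0.7]
grip_width: 0.0114
wrist 0.94 [ 0.6243 -0.2414  0.002 ]
wrist 0.75 [ 0.6115 -0.0683  0.002 ]
top 0.85 [ 0.6148 -0.08    0.002 ]
top 0.75 [ 0.4833 -0.2692  0.002 ]
top 0.63 [ 0.6243 -0.2473  0.002 ]
yaw 50.1 turn [-0.1 -0.1 -0. ] shift [225.3  13.   18. ] | 226 unturned shift [225.3  13.   18.3]
```

View pics/s22c.png

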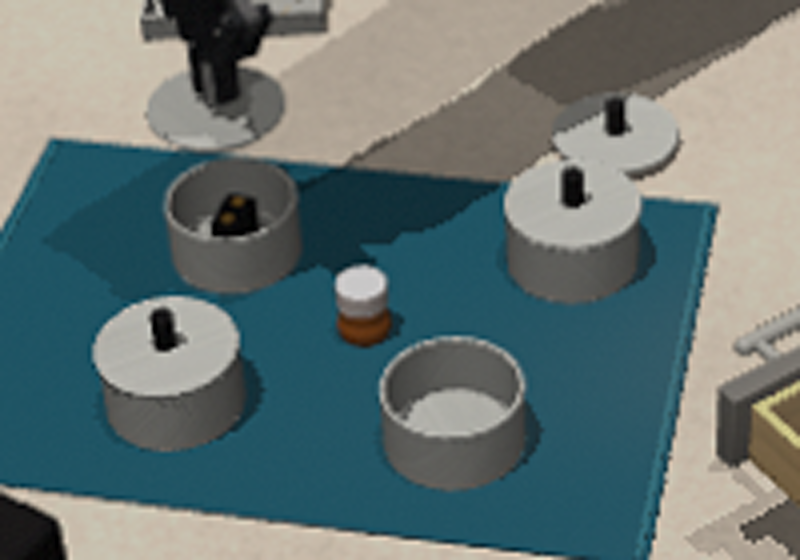

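```bash
python3 -c "
from h import *
c=snap('top','t23.png')
cv2.imwrite('pics/t23c.png',cv2.resize(c['color'][180:240,300:380],(800,600),interpolation=cv2.INTER_CUBIC))"
```

```text
(no output)
```

View pics/t23c.png

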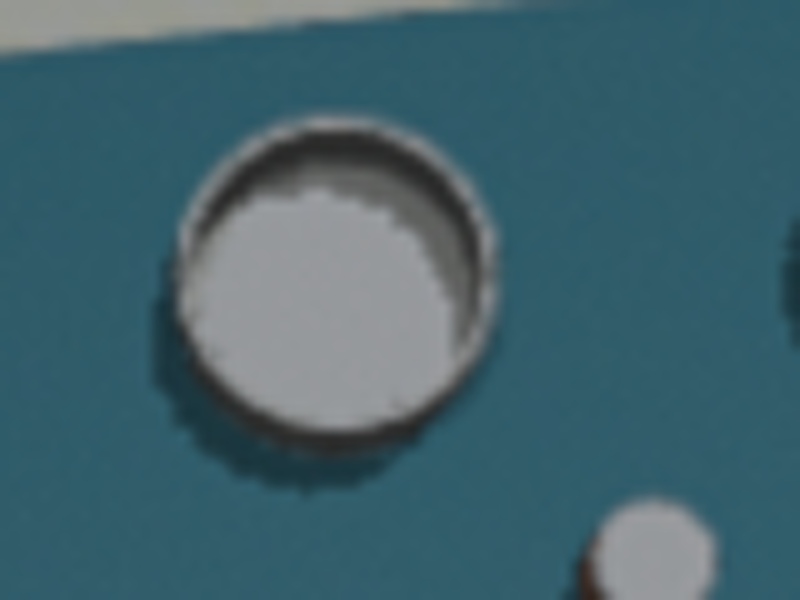

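View pics/w22.png

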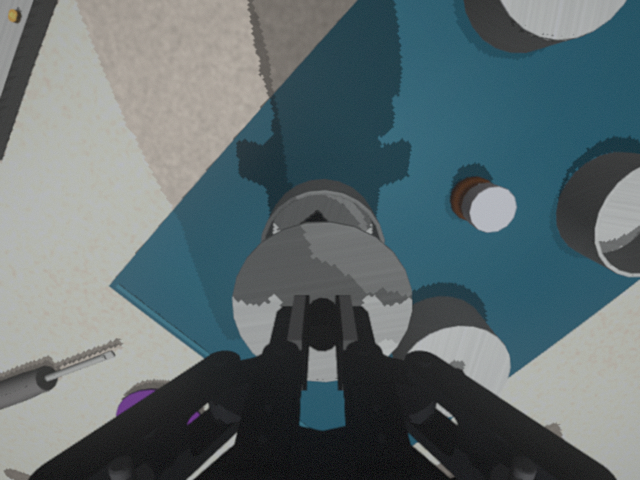

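```bash
python3 -m inch '0 0 0 45 0 3.6 1; 0 0 0 45 0 3.6 1; 0 0 0 45 0 3.6 1; 0 0 0 45 0 3.6 1; 0 0 0 45 0 3.6 1; 0 0 0 0 10 0 1; 0 0 0 0 20 0 1; 0 0 0 0 0 0 1; 0 0 0 0 0 0 1';  python3 -c "
from h import *
c=snap('scene','s24.png'); 
cv2.imwrite('pics/s24c.png',cv2.resize(c['color'][220:320,240:360],(720,600),interpolation=cv2.INTER_CUBIC))
go((.613,-.071,.066),50.1)"
```

```text
clock: 37.75
eef_pos: [0.6143, -0.0731, 0.0942]
tool_rot: [-0.641, -0.298, 0.299, 0.641]
ft_force: [-0.2, 0.2, -0.2]
grip_width: 0.0116
yaw 50.1 turn [ 0.  -0.1  0. ] shift [ 0.5 28.8  2.7] | 29 unturned shift [ 0.5 28.8  2.7]
```

View pics/s24c.png

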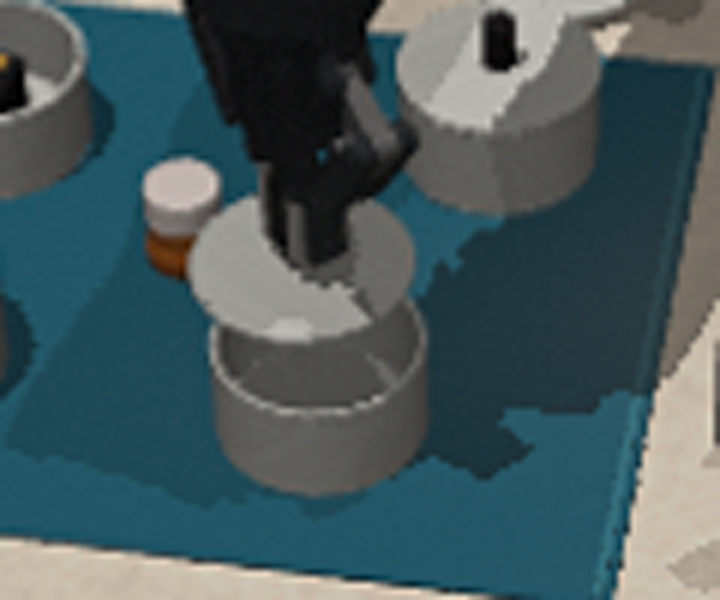

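```bash
python3 -c "
from h import *
c=bot.camera('scene'); o=bot.get_obs(); p=o['eef_pos']; print(p)
pl=p.copy(); pl[2]=p[2]-.0169+.011
print('lid pl px (6x crop)',(proj(c,pl)-[240,220])*6, 'r', )
for P in ((.613,-.071),(.6115,-.0723),(.6139,-.0708)):
  print(P,'rim',(proj(c,(*P,.046))-[240,220])*6,'bottom',(proj(c,(*P,.002))-[240,220])*6)
# fit ellipse by hand points: rim left 210,right 428 at crop; plate left 188,right 415
a=np.radians(np.arange(0,360,5))
def ext(x,y,z,r):
  q=np.array([(proj(c,(x+r*np.cos(t),y+r*np.sin(t),z))-[240,220])*6 for t in a]); return np.round([q[:,0].min(),q[:,1].min(),q[:,0].max(),q[:,1].max()])
print('plate ext',ext(*pl,.043)); print('rim ext',ext(.613,-.071,.046,.042))
"
```

```text
[ 0.61498896 -0.07300982  0.09509553]
lid pl px (6x crop) [297.50855075 261.9682495 ] r
(0.613, -0.071) rim [309.08874098 342.25545399] bottom [313.9237381  423.23073291]
(0.6115, -0.0723) rim [307.020791   339.04311045] bottom [311.89136651 420.00998342]
(0.6139, -0.0708) rim [308.88907648 343.92008981] bottom [313.73117477 424.89889698]
plate ext [183. 186. 412. 341.]
rim ext [200. 268. 418. 420.]
```

```bash
python3 -c "
from h import *
c=bot.camera('scene'); cv2.imwrite('pics/s25.png',c['color']); im=c['color']
b=cv2.resize(im[245:300,265:320],(770,770)[:2],interpolation=cv2.INTER_NEAREST)[:600+0]
cv2.imwrite('pics/s25c.png',cv2.resize(im[248:298,265:325],(720,600),interpolation=cv2.INTER_NEAREST))
print(bot.get_obs()['eef_pos'])"
```

```text
[ 0.61507921 -0.07293965  0.0951835 ]
```

View pics/s25c.png

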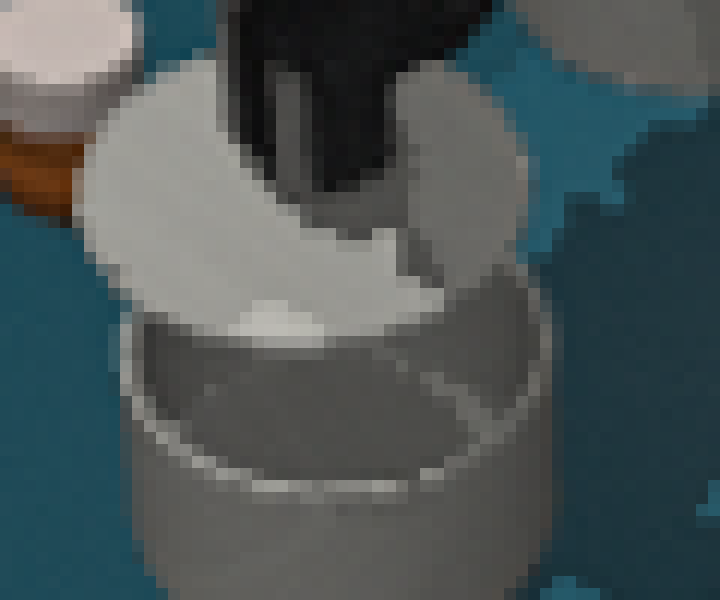

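```bash
python3 -c "
from h import *
go((.612,-.0703,.066),50.1)"
```

```text
yaw 50.1 turn [ 0.1 -0.1  0. ] shift [ 0.  29.2  4.1] | 29 unturned shift [ 0.  29.2  4.1]
```

```bash
python3 -m inch '0 0 0 0 0 4 1; 0 0 0 0 15 0 1; 0 0 0 0 13 0 1; 0 0 0 0 3 0 1; 0 0 0 0 3 0 1; 0 0 0 0 3 0 1; 0 0 0 0 2 0 1; 0 0 0 0 0 0 1; 0 0 0 0 0 0 1';  python3 -c "
from h import *
c=snap('scene','s26.png'); 
cv2.imwrite('pics/s26c.png',cv2.resize(c['color'][220:320,240:360],(720,600),interpolation=cv2.INTER_CUBIC))"
```

```text
clock: 39.02
eef_pos: [0.6117, -0.0698, 0.0554]
tool_rot: [0.641, 0.299, -0.299, -0.641]
ft_force: [0.1, -0.7, -0.8]
grip_width: 0.0114
```

View pics/s26c.png

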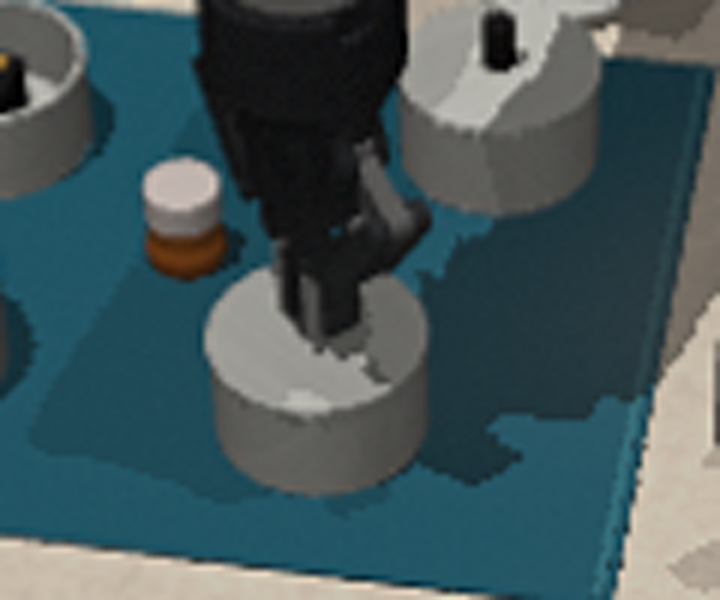

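```bash
python3 -m inch '0 0 0 0 1 0 0.7; 0 0 0 0 0 0 0.7; 0 0 0 0 0 0 0.7; 0 0 0 0 -25 0 0.7; 0 0 0 0 -50 0 0.7; 0 0 0 0 -50 0 0.7; 0 0 0 0 0 0 0.65'; python3 -c "
from h import *
state(); c=snap('top','t27.png')
cv2.imwrite('pics/t27c.png',cv2.resize(c['color'][180:300,310:450],(700,600),interpolation=cv2.INTER_CUBIC))
c=snap('scene','s27.png')
cv2.imwrite('pics/s27c.png',cv2.resize(c['color'][200:320,180:380],(800,480),interpolation=cv2.INTER_CUBIC))"
```

```text
clock: 39.95
eef_pos: [0.6148, -0.0702, 0.1849]
tool_rot: [0.643, 0.302, -0.296, -0.639]
ft_force: [-0.5, -0.9, -0.5]
grip_width: 0.0298
t 39.95 p [ 0.6148 -0.0702  0.1849] w 0.0298 f [-0.5 -0.9 -0.5]
R [[0.643, 0.011, -0.766], [0.766, -0.001, 0.643], [0.006, -1.0, -0.009]] j [-0.114  0.491  0.249  1.318 -0.     0.584]
```

View pics/t27c.png

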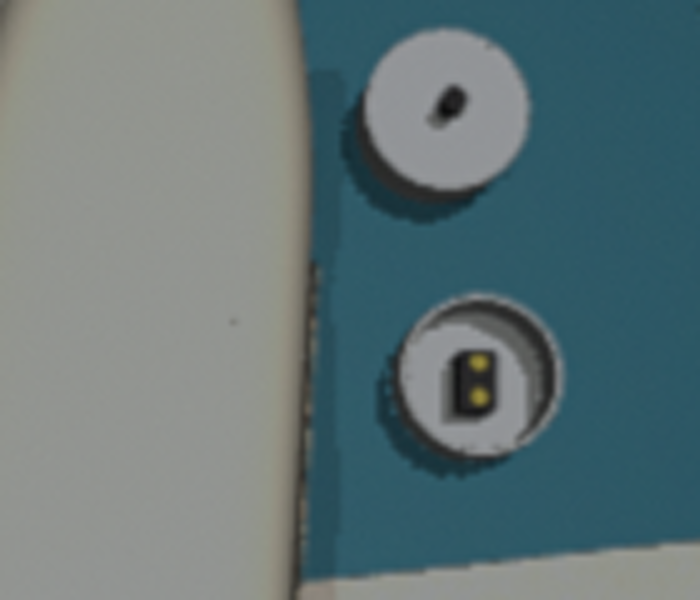

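View pics/s27c.png

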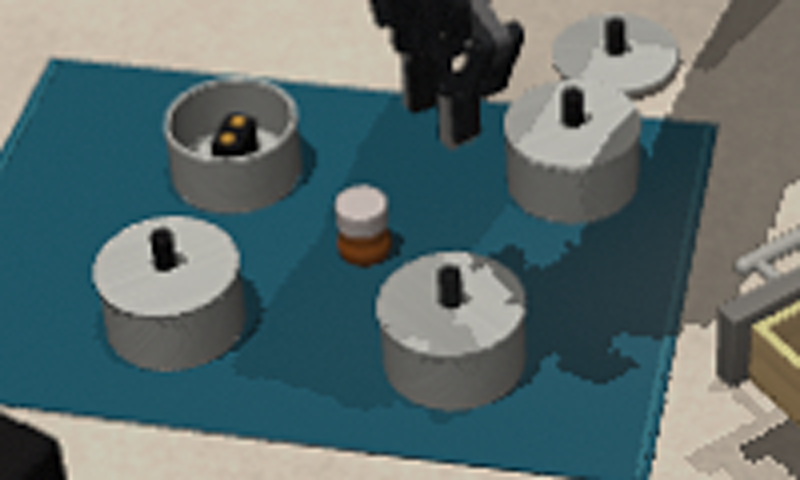

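```bash
python3 -c "
from h import *
c=bot.camera('top')
a=at_z(c,(406,252.6),.036);b=at_z(c,(406,259.4),.036);d=a-b
yw=np.degrees(np.arctan2(d[1],d[0]))+90
m=(a+b)/2; print(a,b,m,yw)
go((m[0],m[1]+.001,.18),yw)"
```

```text
[ 0.4920152  -0.25959515  0.036     ] [ 0.47419193 -0.25897099  0.036     ] [ 0.48310357 -0.25928307  0.036     ] 87.99436345146972
yaw 88.0 turn [ -0.1 -38.   -0. ] shift [-192.9   -1.6  121.2] | 228 unturned shift [-226.6   -1.5  -23.2]
```

```bash
python3 -m inch '0 -9.5 0 0 0 0 0.65; 0 -9.5 0 0 0 0 0.65; 0 -9.5 0 0 0 0 0.65; 0 -9.5 0 0 0 0 0.65; 0 0 0 -38.5 0 24 0.65; 0 0 0 -38.5 0 24 0.65; 0 0 0 -38.5 0 24 0.65; 0 0 0 -38.5 0 24 0.65; 0 0 0 -38.5 0 24 0.65; 0 0 0 0 0 0 0.65; 0 0 0 0 0 0 0.65; 0 0 0 0 0 0 0.65'; python3 -c "
from h import *
o=state(); c=snap('wrist','w28.png')
print(proj(c,(.484,-.258,.035)))
cv2.imwrite('pics/w28c.png',cv2.resize(c['color'][150:300,220:420],(800,600),interpolation=cv2.INTER_CUBIC))"
```

```text
clock: 41.6
eef_pos: [0.4852, -0.2569, 0.1784]
tool_rot: [-0.508, -0.492, 0.492, 0.509]
ft_force: [-0.1, -0.5, 0.1]
grip_width: 0.0298
t 41.6 p [ 0.4852 -0.2569  0.1784] w 0.0298 f [-0.1 -0.5  0.1]
R [[0.033, -0.001, -0.999], [0.999, 0.001, 0.033], [0.001, -1.0, 0.001]] j [-0.487  0.366  0.039  1.245  0.    -0.454]
[319.51354598 222.4872376 ]
```

View pics/w28c.png

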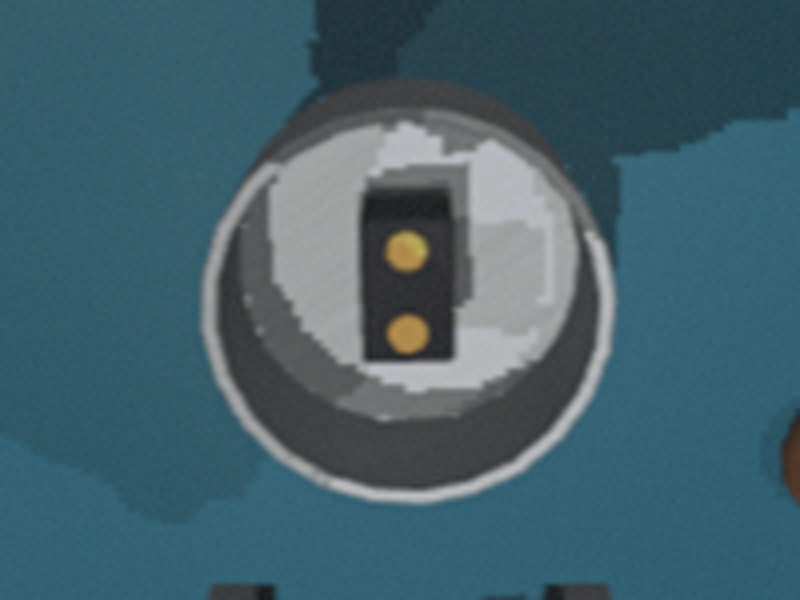

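```bash
python3 -c "
from h import *
c=bot.camera('wrist')
f=lambda x,y,z: at_z(c,(220+x/4,150+y/4),z)
a=f(407,251,.0365);b=f(408,334,.0365);d=b-a; yw=np.degrees(np.arctan2(d[1],d[0]))+90;print('yaw',yw)
q=[f(*p,.035) for p in((363,218),(450,218),(454,360),(364,360))];m=np.mean(q,0);print(m);print([round(np.linalg.norm(q[i]-q[(i+1)%4]),4) for i in range(4)])
t=[f(*p,.046) for p in((203,305),(613,305),(408,105),(408,502))];print('tin',np.mean(t,0),np.linalg.norm(t[0]-t[1]),np.linalg.norm(t[2]-t[3]))
go((m[0],m[1],.040),yw)"
```

```text
yaw 88.80437068487002
[ 0.48436127 -0.25599999  0.035     ]
[np.float64(0.0179), np.float64(0.0309), np.float64(0.0191), np.float64(0.0309)]
tin [ 0.48512904 -0.25597227  0.046     ] 0.08283778539022324 0.08375553092734071
yaw 88.8 turn [-0.  -0.7  0. ] shift [  0.9 138.8   1.1] | 139 unturned shift [  0.9 138.8   1.1]
```

```bash
python3 -m inch '0 -0.7 0 0.7 45 1 0.65; 0 0 0 0 50 0 0.65; 0 0 0 0 35 0 0.65; 0 0 0 0 0 0 0.65; 0 0 0 0 0 0 0.65'; python3 -c "
from h import *
state();go((.4843,-.2562,.0095))"
```

```text
clock: 42.32
eef_pos: [0.4852, -0.2574, 0.0505]
tool_rot: [0.506, 0.495, -0.494, -0.505]
ft_force: [0.4, -0.2, 0.5]
grip_width: 0.0301
t 42.33 p [ 0.4852 -0.2574  0.0505] w 0.0301 f [ 0.4 -0.2  0.5]
R [[0.022, 0.002, -1.0], [1.0, -0.001, 0.022], [-0.001, -1.0, -0.002]] j [-0.488  0.478 -0.149  0.941  0.    -0.466]
yaw 88.8 turn [ 0.1  0.  -0.1] shift [ 1.2 41.   0.9] | 41 unturned shift [ 1.2 41.   1. ]
```

```bash
python3 -m inch '0 0 0 1 18 1 0.65; 0 0 0 0 12 0 0.65; 0 0 0 0 8 0 0.65; 0 0 0 0 2 0 0.65; 0 0 0 0 0 0 0.65; 0 0 0 0 0 0 1; 0 0 0 0 0 0 1; 0 0 0 0 0 0 1; 0 0 0 0 0 0 1'; python3 -m inch '0 0 0 0 -10 0 1; 0 0 0 0 -20 0 1; 0 0 0 0 -45 0 1; 0 0 0 0 -50 0 1; 0 0 0 0 -50 0 1; 0 0 0 0 0 0 1'; python3 -c "
from h import *
snap('wrist','w29.png')
go((.6405,.1747,.18),50.1)"
```

```text
clock: 43.45
eef_pos: [0.4835, -0.2566, 0.0098]
tool_rot: [0.506, 0.494, -0.494, -0.505]
ft_force: [-0.1, -0.4, 4.9]
grip_width: 0.0189
clock: 44.2
eef_pos: [0.4855, -0.2576, 0.1894]
tool_rot: [0.509, 0.495, -0.493, -0.502]
ft_force: [0.9, 0.5, -0.7]
grip_width: 0.0187
yaw 50.1 turn [ 0.3 38.6 -0. ] shift [431.4   6.6 156.8] | 459 unturned shift [ 435.     6.3 -146.7]
```

View pics/w29.png

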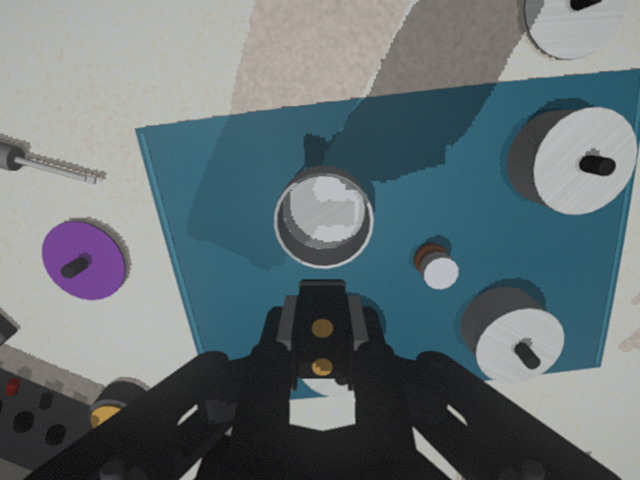

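```bash
python3 -m inch '0 9.65 0 0 0 0 1; 0 9.65 0 0 0 0 1; 0 9.65 0 0 0 0 1; 0 9.65 0 0 0 0 1; 0 0 0 54 0 19.6 1; 0 0 0 54 0 19.6 1; 0 0 0 54 0 19.6 1; 0 0 0 54 0 19.6 1; 0 0 0 54 0 19.6 1; 0 0 0 54 0 19.6 1; 0 0 0 54 0 19.6 1; 0 0 0 54 0 19.6 1'; python3 -m inch '0 0 0 0 0 0 1; 0 0 0 0 0 0 1'; python3 -c "
from h import *
state();c=snap('wrist','w30.png')
go((.6405,.1747,.11),50.1)"
```

```text
clock: 45.75
eef_pos: [0.6389, 0.1772, 0.1819]
tool_rot: [-0.64, -0.298, 0.301, 0.641]
ft_force: [0.8, -0.5, -0.3]
grip_width: 0.0189
clock: 46.0
eef_pos: [0.6385, 0.1755, 0.182]
tool_rot: [-0.64, -0.298, 0.301, 0.641]
ft_force: [-0.2, -0.0, -0.1]
grip_width: 0.019
t 46.0 p [0.6385 0.1755 0.182 ] w 0.019 f [-0.2 -0.  -0.1]
R [[0.641, -0.004, -0.768], [0.768, -0.002, 0.641], [-0.004, -1.0, 0.002]] j [ 0.268  0.597  0.418  1.396 -0.     0.964]
yaw 50.1 turn [-0.1 -0.  -0.2] shift [ 1.1 72.7 -1.4] | 73 unturned shift [ 1.3 72.7 -1.5]
```

View pics/w30.png

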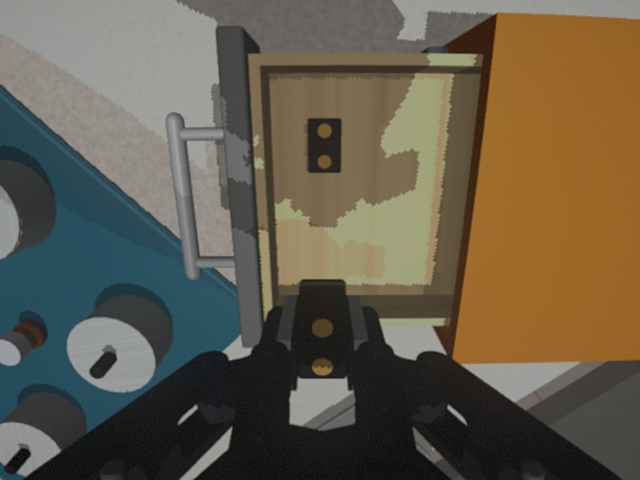

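```bash
python3 -c "
from h import *
c=bot.camera('wrist'); p=bot.get_obs()['eef_pos']
for z in (.077,.112): print(z,proj(c,(p[0],p[1],z)), 'wall row at z:', [np.round(at_z(c,(360,r),z),3) for r in (300,318)])
W=at_z(c,(360,322),.112); U=at_z(c,(360,58),.112); print(np.linalg.norm(W-U)); ax=np.array([-.768,.641]); print('along y: wall',W[:2]@ax,'far',U[:2]@ax,'tcp',p[:2]@ax)
F=at_z(c,(262,200),.112)
print('relay1',at_z(c,(324,148),.107)[:2]@ax)
"
```

```text
0.077 [320.86155533 239.57528562] wall row at z: [array([0.697, 0.166, 0.077]), array([0.71 , 0.156, 0.077])]
0.112 [320.46970286 257.01456388] wall row at z: [array([0.68 , 0.175, 0.112]), array([0.691, 0.166, 0.112])]
0.16477349757423712
along y: wall -0.42720882238362706 far -0.2624646051033572 tcp -0.37900332114006285
relay1 -0.31098344565612335
```

```bash
python3 -m inch '0 0 0 1 30 -1 1; 0 0 0 0 35 0 1; 0 0 0 0 20 0 1; 0 0 0 0 8 0 1; 0 0 0 0 4 0 1; 0 0 0 0 0 0 1; 0 0 0 0 0 0 1'; python3 -m inch '0 0 0 0 2 0 1; 0 0 0 0 0 0 1'
```

```text
clock: 46.98
eef_pos: [0.6419, 0.176, 0.0884]
tool_rot: [0.641, 0.3, -0.299, -0.64]
ft_force: [-0.8, -0.5, -0.5]
grip_width: 0.0188
clock: 47.22
eef_pos: [0.6411, 0.176, 0.0853]
tool_rot: [0.641, 0.3, -0.299, -0.641]
ft_force: [-0.2, 0.0, 0.1]
grip_width: 0.0192
```

```bash
python3 -m inch '0 0 0 0 2 0 1; 0 0 0 0 1 0 1; 0 0 0 0 0 0 1';python3 -m inch '0 0 0 0 0 0 0.6; 0 0 0 0 0 0 0.6; 0 0 0 0 0 0 0.6; 0 0 0 0 -25 0 0.6; 0 0 0 0 -40 0 0.6; 0 0 0 0 -40 0 0.6; 0 0 0 0 0 0 0.6'; python3 -c "
from h import *
state(); c=snap('wrist','w31.png');c=snap('top','t31.png')
print([(round(d['conf'],2),np.round(at_z(c,d['point'],.099),3)) for d in bot.spot_point('cab_drawer0_handle','top')])
cv2.imwrite('pics/t31c.png',cv2.resize(c['color'][180:310,270:470],(800,520),interpolation=cv2.INTER_CUBIC))
go((.315,-.05,.16),50.1)"
```

```text
clock: 47.6
eef_pos: [0.6411, 0.1759, 0.082]
tool_rot: [-0.641, -0.299, 0.3, 0.641]
ft_force: [0.4, -0.3, -0.5]
grip_width: 0.019
clock: 48.48
eef_pos: [0.6437, 0.1765, 0.1922]
tool_rot: [0.641, 0.303, -0.296, -0.64]
ft_force: [0.8, 0.1, 0.1]
grip_width: 0.0339
t 48.48 p [0.6437 0.1765 0.1922] w 0.0339 f [0.8 0.1 0.1]
R [[0.641, 0.009, -0.767], [0.767, 0.002, 0.641], [0.007, -1.0, -0.005]] j [ 0.268  0.593  0.438  1.406 -0.     0.964]
[(0.61, array([0.564, 0.131, 0.099]))]
yaw 50.1 turn [-0.  -0.  -0.1] shift [-382.    26.3  105. ] | 397 unturned shift [-382.    26.8  105. ]
```

View pics/w31.png

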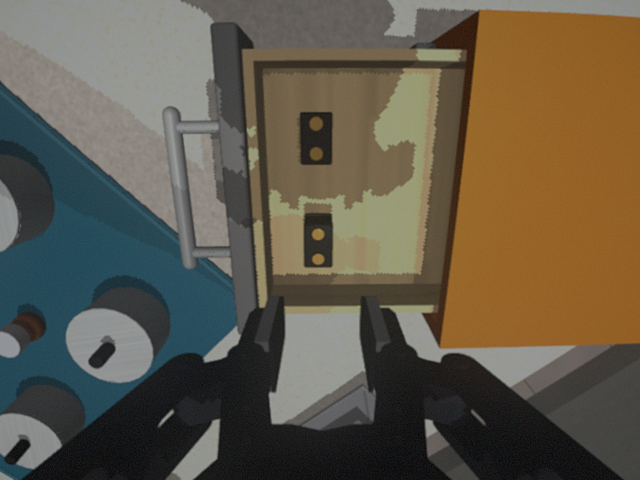

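View pics/t31c.png

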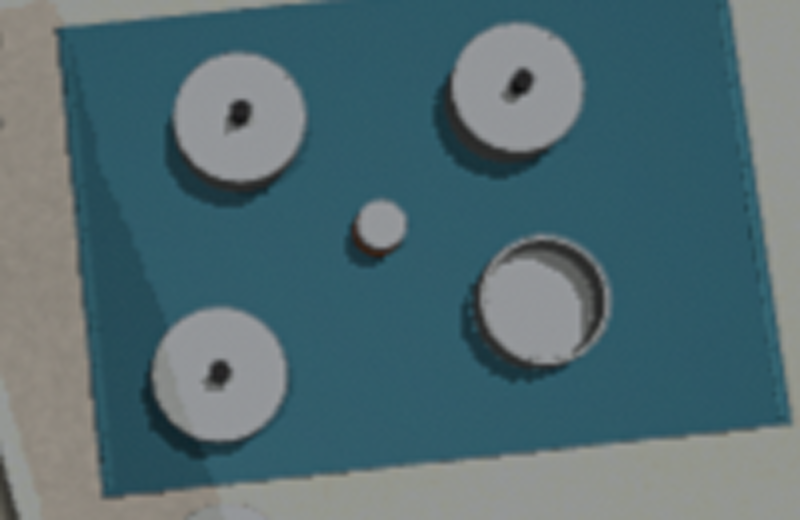

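```bash
python3 -m inch '0 0 0 -54 0 15 0.7; 0 0 0 -54 0 15 0.7; 0 0 0 -54 0 15 0.7; 0 0 0 -54 0 15 0.7; 0 0 0 -54 5 15 0.7; 0 0 0 -54 5 15 0.7; 0 0 0 -54 5 15 0.7; 0 0 0 0 0 0 0.7; 0 0 0 0 0 0 0.7'; python3 knob.py .314 -.0495 .011 S2; python3 -c "
from h import *
go((.314,-.0495,.018),50.1)"
```

```text
clock: 49.75
eef_pos: [0.3181, -0.0468, 0.1718]
tool_rot: [-0.641, -0.299, 0.299, 0.641]
ft_force: [0.3, -0.0, -0.8]
grip_width: 0.0257
t 49.75 p [ 0.3181 -0.0468  0.1718] w 0.0257 f [ 0.3 -0.  -0.8]
R [[0.642, -0.0, -0.767], [0.767, 0.0, 0.642], [0.0, -1.0, 0.0]] j [-0.146 -0.076 -0.506  1.141  0.     0.551]
lid conf 0.84 centre 0.3142 -0.0489 r 0.0434 ext [270. 170. 368. 262.]
lid conf 0.7 centre 0.4629 -0.0469 r 0.0494 ext [375. 286. 461. 363.]
origin 0.63 [408. 328.] [ 0.4666 -0.0546  0.    ]
origin 0.63 [318. 214.] [ 0.3155 -0.0482  0.    ]
expected px of plate centre/knob top [315.601133   217.23598384] [315.06903027 224.9425608 ]
yaw 50.1 turn [-0.   0.1  0. ] shift [ -5.6 154.1   1.9] | 154 unturned shift [ -5.7 154.1   2. ]
```

```bash
python3 -m inch '0 0 0 -4.5 45 1.5 0.7; 0 0 0 0 50 0 0.7; 0 0 0 0 40 0 0.7; 0 0 0 0 14 0 0.7; 0 0 0 0 4 0 0.7; 0 0 0 0 0 0 0.7; 0 0 0 0 0 0 0.7'; python3 -c "
from h import *
state(); go((.314,-.0495,.0175),50.1)"
```

```text
clock: 50.78
eef_pos: [0.3152, -0.0493, 0.0199]
tool_rot: [0.641, 0.3, -0.299, -0.64]
ft_force: [-0.0, 0.4, 0.3]
grip_width: 0.0254
t 50.77 p [ 0.3152 -0.0493  0.0199] w 0.0254 f [-0.   0.4  0.3]
R [[0.641, 0.002, -0.768], [0.768, -0.0, 0.641], [0.001, -1.0, -0.002]] j [-0.155  0.146 -0.764  0.659 -0.     0.541]
yaw 50.1 turn [0.1 0.  0.1] shift [-0.9  2.4  0.8] | 3 unturned shift [-0.9  2.4  0.8]
```

```bash
python3 -m inch '0 0 0 -0.8 2 0.8 0.7; 0 0 0 0 0 0 0.7; 0 0 0 0 0 0 1; 0 0 0 0 0 0 1; 0 0 0 0 0 0 1; 0 0 0 0 0 0 1'; python3 -m inch '0 0 0 0 -20 0 1; 0 0 0 0 -35 0 1; 0 0 0 0 -40 0 1; 0 0 0 0 -17 0 1; 0 0 0 0 0 0 1';  python3 -c "
from h import *
state(); c=snap('scene','s32.png'); 
cv2.imwrite('pics/s32c.png',cv2.resize(c['color'][160:320,180:380],(750,600),interpolation=cv2.INTER_CUBIC))
go((.4845,-.2565,.127),50.1)"
```

```text
clock: 51.52
eef_pos: [0.3131, -0.0494, 0.0176]
tool_rot: [0.641, 0.299, -0.299, -0.641]
ft_force: [-2.1, 0.3, 5.8]
grip_width: 0.0119
clock: 52.15
eef_pos: [0.3141, -0.0496, 0.1303]
tool_rot: [0.641, 0.3, -0.298, -0.64]
ft_force: [0.0, -0.2, -1.8]
grip_width: 0.0115
t 52.15 p [ 0.3141 -0.0496  0.1303] w 0.0115 f [ 0.  -0.2 -1.8]
R [[0.641, 0.004, -0.767], [0.767, -0.001, 0.641], [0.002, -1.0, -0.003]] j [-0.157 -0.042 -0.594  1.015 -0.     0.54 ]
yaw 50.1 turn [ 0.1 -0.   0. ] shift [ -49.     2.2 -264.3] | 269 unturned shift [ -48.9    2.5 -264.3]
```

View pics/s32c.png

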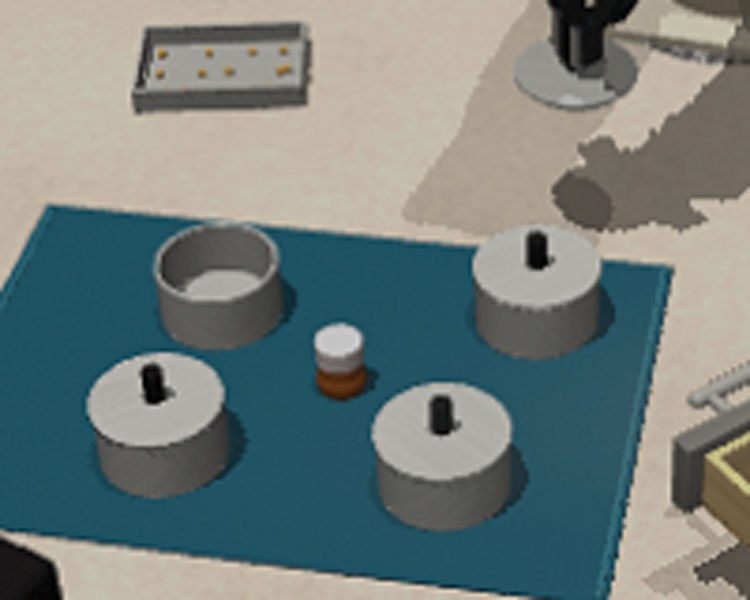

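```bash
python3 -m inch '0 0 0 -8 0 -44 1; 0 0 0 -8 0 -44 1; 0 0 0 -8 0 -44 1; 0 0 0 -8 0 -44 1; 0 0 0 -8 0 -44 1; 0 0 0 -8 0 -44 1; 0 0 0 0 0 0 1; 0 0 0 0 0 0 1';  python3 -c "
from h import *
state(); c=snap('scene','s33.png'); 
cv2.imwrite('pics/s33c.png',cv2.resize(c['color'][190:260,200:280],(720,630),interpolation=cv2.INTER_NEAREST)[:600])
c=snap('top','t33.png')
cv2.imwrite('pics/t33c.png',cv2.resize(c['color'][230:290,370:450],(800,600),interpolation=cv2.INTER_CUBIC))
go((.4845,-.2565,.066),50.1)"
```

```text
clock: 53.2
eef_pos: [0.4831, -0.2546, 0.1272]
tool_rot: [-0.639, -0.298, 0.3, 0.642]
ft_force: [-0.1, -0.5, -0.9]
grip_width: 0.0115
t 53.2 p [ 0.4831 -0.2546  0.1272] w 0.0115 f [-0.1 -0.5 -0.9]
R [[0.642, -0.004, -0.767], [0.767, 0.002, 0.642], [-0.001, -1.0, 0.005]] j [-0.485  0.4   -0.05   1.126  0.     0.211]
yaw 50.1 turn [-0.2  0.  -0. ] shift [-0.9 62.3 -2.2] | 62 unturned shift [-0.9 62.3 -2.4]
```

View pics/s33c.png

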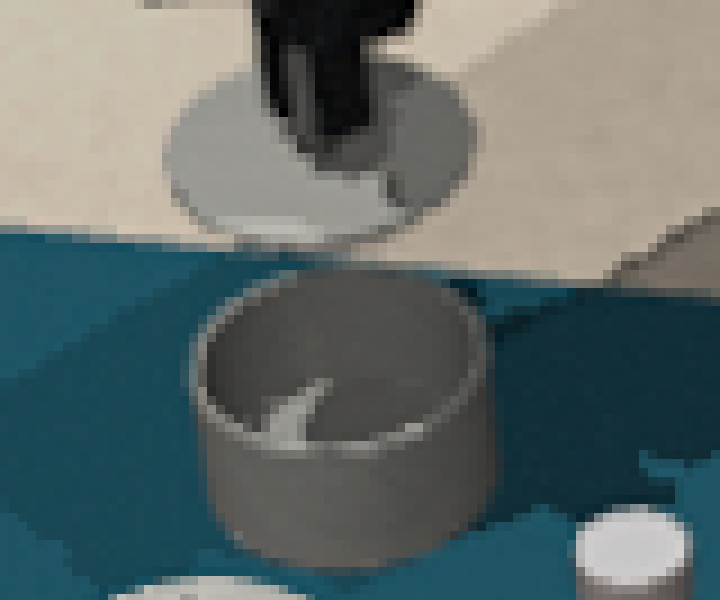

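```bash
python3 -c "
from h import *
c=bot.camera('scene'); p=bot.get_obs()['eef_pos'].copy(); p[2]+=-.0168+.011
a=np.radians(np.arange(0,360,5))
def ext(x,y,z,r):
  q=np.array([(proj(c,(x+r*np.cos(t),y+r*np.sin(t),z))-[200,190])*9 for t in a]); return np.round([q[:,0].min(),q[:,1].min(),q[:,0].max(),q[:,1].max()])
print(ext(*p,.043),ext(.4845,-.2565,.046,.042))
go((.4845,-.2565,.066),50.1)"
```

```text
[153.  46. 468. 238.] [181. 266. 479. 456.]
yaw 50.1 turn [-0.1  0.  -0. ] shift [-1.1 62.7 -2. ] | 63 unturned shift [-1.  62.7 -2.1]
```

```bash
python3 -m inch '0 0 0 -1 20 -2 1; 0 0 0 0 25 0 1; 0 0 0 0 15 0 1; 0 0 0 0 4 0 1; 0 0 0 0 3 0 1; 0 0 0 0 3 0 1; 0 0 0 0 2 0 1; 0 0 0 0 0 0 1; 0 0 0 0 0 0 1';  python3 -c "
from h import *
c=snap('scene','s34.png'); 
cv2.imwrite('pics/s34c.png',cv2.resize(c['color'][200:260,190:290],(800,480),interpolation=cv2.INTER_CUBIC))"
```

```text
clock: 54.48
eef_pos: [0.4858, -0.2577, 0.0573]
tool_rot: [0.641, 0.299, -0.299, -0.64]
ft_force: [0.0, 0.2, -0.4]
grip_width: 0.0115
```

View pics/s34c.png

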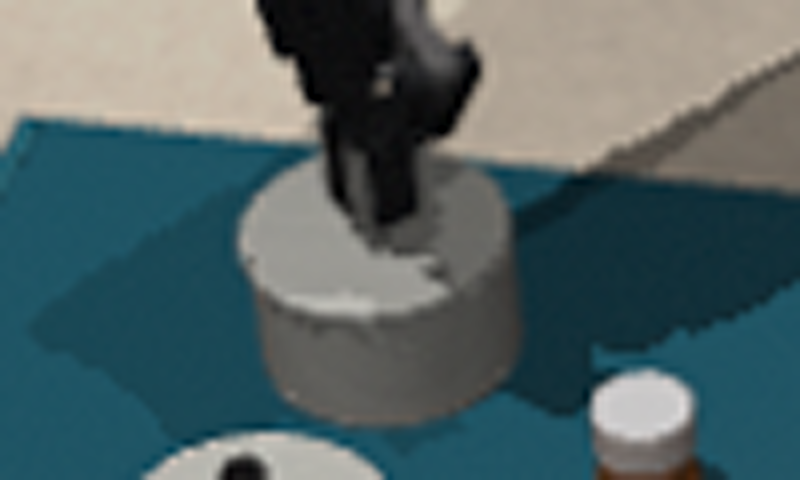

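```bash
python3 -m inch '0 0 0 0 2 0 1; 0 0 0 0 1.5 0 1; 0 0 0 0 0 0 1'; python3 -m inch '0 0 0 0 0 0 0.7; 0 0 0 0 0 0 0.7; 0 0 0 0 0 0 0.7; 0 0 0 0 -25 0 0.7; 0 0 0 0 -50 0 0.7; 0 0 0 0 -50 0 0.7; 0 0 0 0 0 0 0.7'; python3 -c "
from h import *
state(); c=snap('wrist','w35.png'); c=snap('scene','s35.png'); 
cv2.imwrite('pics/s35c.png',cv2.resize(c['color'][180:320,180:380],(800,560),interpolation=cv2.INTER_CUBIC))
go((.555,.127,.19),50.1)"
```

```text
clock: 54.9
eef_pos: [0.486, -0.2578, 0.0556]
tool_rot: [0.641, 0.3, -0.299, -0.64]
ft_force: [-2.7, 1.7, 11.3]
grip_width: 0.0115
clock: 55.78
eef_pos: [0.4885, -0.2591, 0.1834]
tool_rot: [0.643, 0.301, -0.297, -0.638]
ft_force: [0.0, -0.2, 0.3]
grip_width: 0.0257
t 55.77 p [ 0.4885 -0.2591  0.1834] w 0.0257 f [ 0.  -0.2  0.3]
R [[0.641, 0.009, -0.767], [0.767, -0.005, 0.641], [0.002, -1.0, -0.009]] j [-0.488  0.362  0.046  1.246 -0.     0.209]
yaw 50.1 turn [0. 0. 0.] shift [339.5 -11.1 193.7] | 391 unturned shift [339.5 -11.2 193.6]
```

View pics/s35c.png

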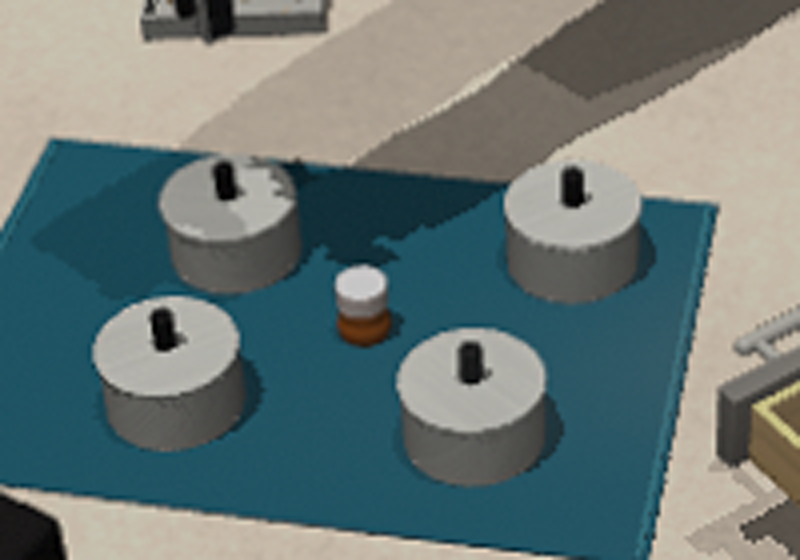

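View pics/w35.png

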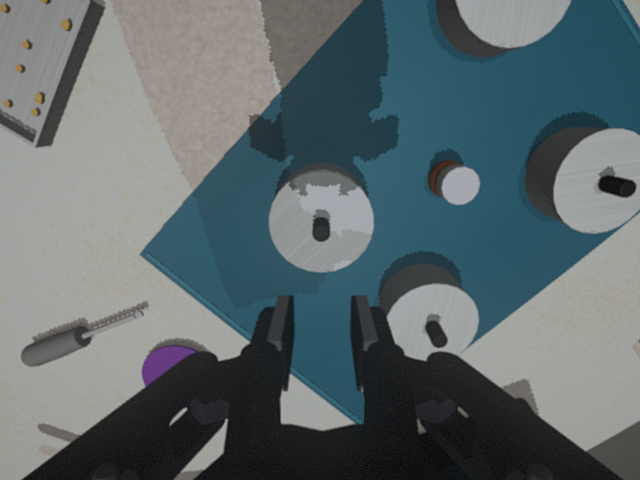

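```bash
python3 -c "
import cv2,numpy as np
a=cv2.imread('pics/s35.png');b=cv2.imread('pics/scene0.png')
f=lambda i: cv2.resize(i[210:260,212:262],(395,395),interpolation=cv2.INTER_CUBIC)
cv2.imwrite('pics/cmp.png',np.hstack([f(a),f(b)]))"
```

```text
(no output)
```

View pics/cmp.png

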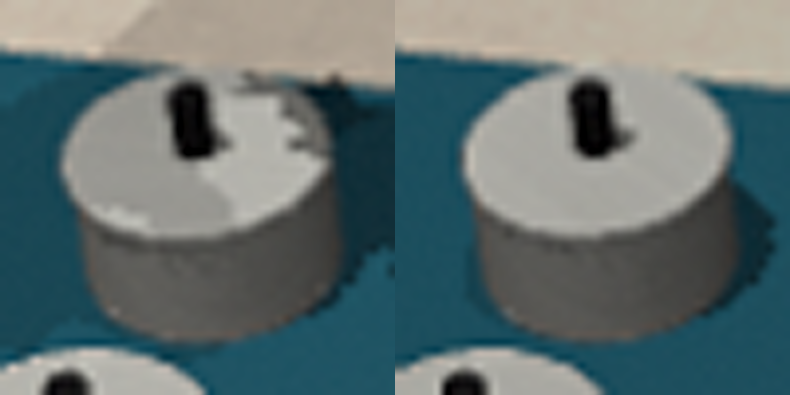

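```bash
python3 -m inch '0 0 0 48 -1 27.5 0.67; 0 0 0 48 -1 27.5 0.67; 0 0 0 48 -1 27.5 0.67; 0 0 0 48 -1 27.5 0.67; 0 0 0 48 -1 27.5 0.67; 0 0 0 48 -1 27.5 0.67; 0 0 0 48 -1 27.5 0.67; 0 0 0 0 0 0 0.67; 0 0 0 0 0 0 0.67'; python3 -c "
from h import *
state(); c=snap('wrist','w36.png'); 
print([(round(d['conf'],2),np.round(d['point']),np.round(at_z(c,d['point'],.099),3)) for d in bot.spot_point('cab_drawer0_handle','wrist')])
go((.555,.127,.09),50.1)"
```

```text
clock: 57.0
eef_pos: [0.5522, 0.1233, 0.1838]
tool_rot: [-0.64, -0.298, 0.301, 0.641]
ft_force: [0.1, -0.9, -1.0]
grip_width: 0.0282
t 57.0 p [0.5522 0.1233 0.1838] w 0.0282 f [ 0.1 -0.9 -1. ]
R [[0.641, -0.004, -0.768], [0.768, -0.001, 0.641], [-0.003, -1.0, 0.002]] j [ 2.200e-01  3.970e-01  1.000e-01  1.278e+00 -1.000e-03  9.160e-01]
[(0.59, array([332., 248.]), array([0.557, 0.13 , 0.099]))]
yaw 50.1 turn [-0.1 -0.1 -0.1] shift [ 5.1 94.6  1.3] | 95 unturned shift [ 5.3 94.6  1.1]
```

View pics/w36.png

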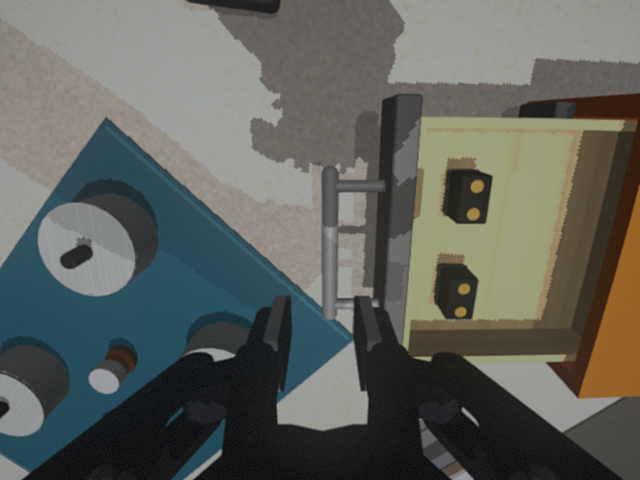

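```bash
python3 -c "
from h import *
c=bot.camera('wrist'); o=bot.get_obs()
def T(p,q): M=np.eye(4); M[:3,:3]=R.from_quat(q).as_matrix(); M[:3,3]=p; return M
K=np.array(c['extrinsics'])@T(o['eef_pos'],o['tool_rot'])
import copy
c3=dict(c); c3['extrinsics']=K@np.linalg.inv(T([.5548,.1249,.2134],[.641,.303,-.296,-.640]))
u=np.array([.641,.768])
import cv2
for cc,fn,rows in((c3,'pics/w3.png',(200,240)),(c,'pics/w36.png',(200,245))):
  g=cv2.cvtColor(cv2.imread(fn),cv2.COLOR_BGR2GRAY)
  for r in rows: print(fn,r,g[r,312:346].tolist())
print('w3',[at_z(c3,(321.5,r),.099)[:2]@u for r in (200,240)],'w36',[at_z(c,(329.5,r),.099)[:2]@u for r in (200,245)])"
```

```text
pics/w3.png 200 [131, 128, 102, 72, 70, 75, 81, 84, 86, 91, 86, 85, 81, 83, 82, 72, 83, 122, 144, 146, 146, 144, 147, 147, 149, 148, 147, 146, 149, 147, 147, 147, 139, 136]
pics/w3.png 240 [123, 121, 107, 90, 87, 97, 107, 111, 121, 125, 126, 121, 112, 105, 95, 87, 91, 125, 147, 148, 147, 146, 146, 147, 145, 148, 147, 146, 146, 147, 144, 139, 132, 130]
pics/w36.png 200 [145, 139, 137, 138, 138, 141, 140, 146, 145, 123, 88, 73, 78, 81, 87, 89, 93, 92, 95, 95, 93, 90, 87, 83, 77, 79, 115, 147, 158, 160, 158, 160, 159, 157]
pics/w36.png 245 [148, 144, 142, 142, 145, 148, 149, 148, 143, 124, 98, 91, 101, 109, 117, 122, 130, 136, 137, 132, 122, 117, 110, 102, 93, 96, 121, 141, 144, 145, 142, 140, 136, 138]
w3 [np.float64(0.4529973127649318), np.float64(0.45300132300295376)] w36 [np.float64(0.4540323877077319), np.float64(0.454186852606172)]
```

```bash
python3 -m inch '0 0 0 4 40 0 0.67; 0 0 0 0 35 0 0.67; 0 0 0 0 20 0 0.67; 0 0 0 0 0 0 0.67; 0 0 0 0 0 0 1; 0 0 0 0 0 0 1; 0 0 0 0 0 0 1; 0 0 0 0 0 0 1'; python3 -c "
from h import *
o=state(); print(o['eef_pos'][:2]@[.641,.768])"
```

```text
clock: 58.15
eef_pos: [0.5572, 0.1266, 0.0919]
tool_rot: [0.641, 0.3, -0.298, -0.64]
ft_force: [1.0, -1.9, 2.9]
grip_width: 0.0081
t 58.15 p [0.5572 0.1266 0.0919] w 0.0081 f [ 1.  -1.9  2.9]
R [[0.642, 0.003, -0.767], [0.767, -0.0, 0.642], [0.002, -1.0, -0.002]] j [ 2.24e-01  4.72e-01 -3.60e-02  1.06e+00 -1.00e-03  9.20e-01]
0.45434790499839683
```

```bash
python3 -m inch '0 0 0 6 0 0 1; 0 0 0 12 0 0 1; 0 0 0 15 0 0 1; 0 0 0 15 0 0 1; 0 0 0 15 0 0 1; 0 0 0 15 0 0 1; 0 0 0 15 0 0 1; 0 0 0 12 0 0 1; 0 0 0 8 0 0 1; 0 0 0 6 0 0 1; 0 0 0 4 0 0 1; 0 0 0 0 0 0 1'; python3 -m inch '0 0 0 3 0 0 1; 0 0 0 2 0 0 1; 0 0 0 0 0 0 1'; python3 -c "
from h import *
o=state(); print(o['eef_pos'][:2]@[.641,.768])"
```

```text
clock: 59.65
eef_pos: [0.636, 0.2215, 0.0919]
tool_rot: [0.641, 0.3, -0.299, -0.64]
ft_force: [0.4, -2.5, 6.4]
grip_width: 0.0082
clock: 60.02
eef_pos: [0.636, 0.2216, 0.0919]
tool_rot: [0.642, 0.297, -0.301, -0.639]
ft_force: [-6.3, -11.2, 12.6]
grip_width: 0.0082
t 60.02 p [0.636  0.2216 0.0919] w 0.0082 f [ -6.3 -11.2  12.6]
R [[0.643, -0.004, -0.766], [0.766, -0.007, 0.643], [-0.008, -1.0, -0.001]] j [ 0.337  0.671  0.312  1.217 -0.005  1.035]
0.5778625702844532
```

```bash
python3 -m inch '0 0 0 -3 0 0 1; 0 0 0 0 0 0 0.72; 0 0 0 0 0 0 0.72; 0 0 0 0 0 0 0.72; 0 0 0 0 -15 0 0.72; 0 0 0 0 -35 0 0.72; 0 0 0 0 -50 0 0.72; 0 0 0 0 0 0 0.72; 0 0 0 0 0 0 0.72'; python3 -c "
from h import *
state(); c=snap('wrist','w37.png')
for r in (200,230): pass
snap('scene','s37.png')"
```

```text
clock: 61.15
eef_pos: [0.6364, 0.2229, 0.1916]
tool_rot: [-0.641, -0.3, 0.299, 0.641]
ft_force: [-0.1, -0.3, -0.7]
grip_width: 0.0238
t 61.15 p [0.6364 0.2229 0.1916] w 0.0238 f [-0.1 -0.3 -0.7]
R [[0.641, 0.001, -0.767], [0.767, 0.001, 0.641], [0.001, -1.0, -0.001]] j [0.337 0.616 0.476 1.429 0.    1.033]
```

View pics/w37.png

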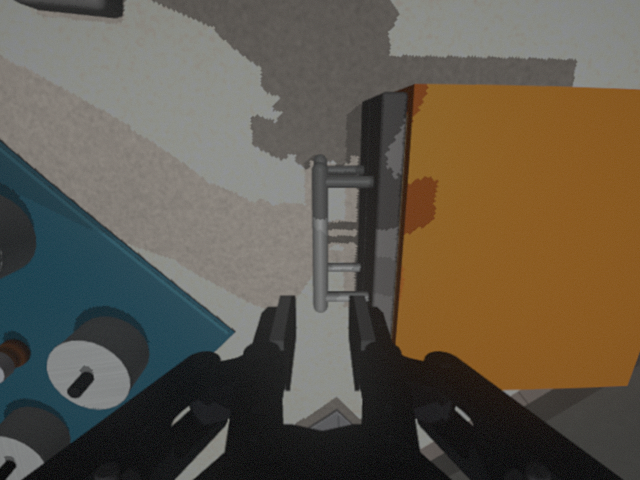

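View pics/s37.png

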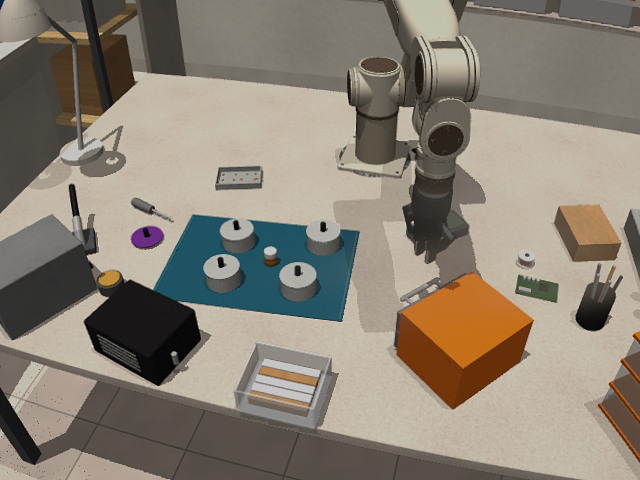

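```bash
python3 -c "
from h import *
a=cv2.imread('pics/s37.png')
cv2.imwrite('pics/s37c.png',cv2.resize(a[210:310,195:350],(800,516),interpolation=cv2.INTER_CUBIC))
c=snap('top','t38.png'); cv2.imwrite('pics/t38c.png',cv2.resize(c['color'][160:310,270:470],(800,600),interpolation=cv2.INTER_CUBIC))"
```

```text
(no output)
```

View pics/s37c.png

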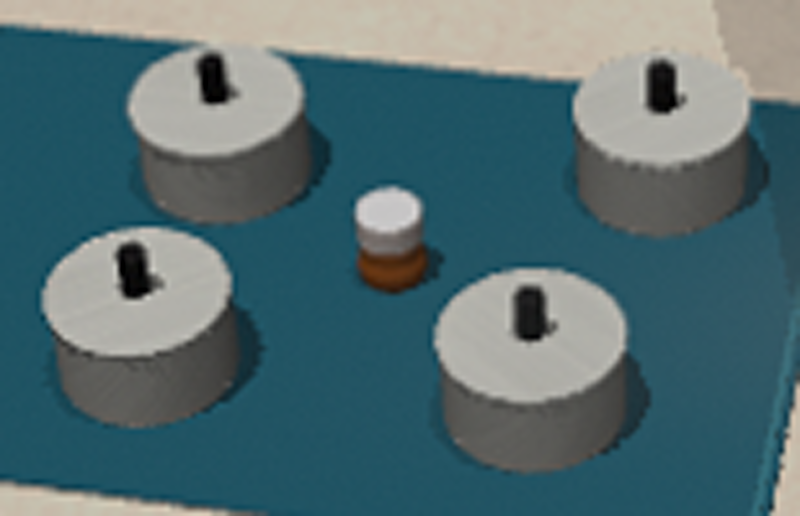

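View pics/t38c.png

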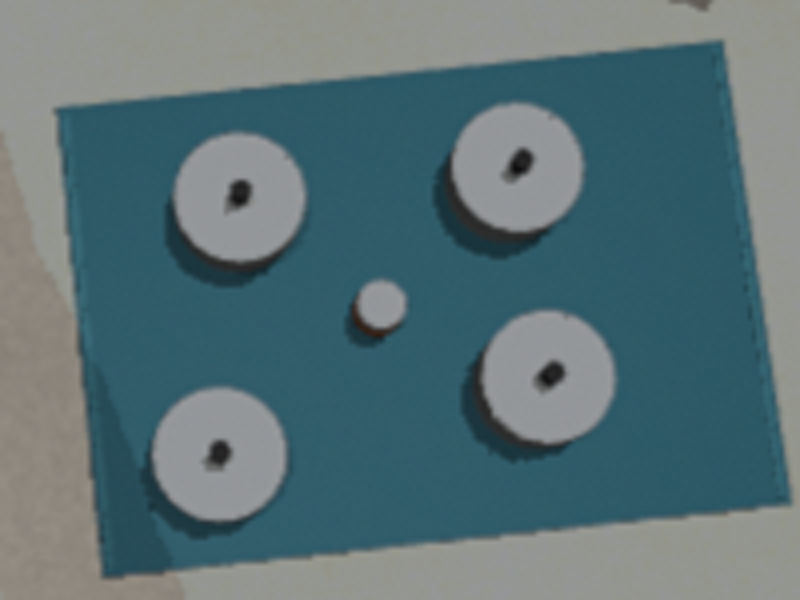

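```bash
python3 -c "
from h import *
go((.486,-.2575,.18),50.1)"
```

```text
yaw 50.1 turn [-0.1  0.  -0.1] shift [-464.     9.2 -193.2] | 503 unturned shift [-464.    10.1 -193.2]
```

```bash
python3 -m inch '0 0 0 -51.5 1 -21.5 0.7; 0 0 0 -51.5 1 -21.5 0.7; 0 0 0 -51.5 1 -21.5 0.7; 0 0 0 -51.5 1 -21.5 0.7; 0 0 0 -51.5 1 -21.5 0.7; 0 0 0 -51.5 1 -21.5 0.7; 0 0 0 -51.5 1 -21.5 0.7; 0 0 0 -51.5 1 -21.5 0.7; 0 0 0 -51.5 1 -21.5 0.7; 0 0 0 0 0 0 0.7; 0 0 0 0 0 0 0.7'; python3 knob.py .486 -.2575 .049 C2; python3 -c "
from h import *
c=bot.camera('wrist'); cv2.imwrite('pics/w39c.png',cv2.resize(c['color'][150:300,220:420],(800,600),interpolation=cv2.INTER_CUBIC))
go((.486,-.2575,.0565),50.1)"
```

```text
clock: 62.68
eef_pos: [0.4868, -0.2567, 0.1808]
tool_rot: [-0.64, -0.299, 0.299, 0.641]
ft_force: [0.1, 0.4, -0.2]
grip_width: 0.0256
t 62.67 p [ 0.4868 -0.2567  0.1808] w 0.0256 f [ 0.1  0.4 -0.2]
R [[0.642, -0.002, -0.767], [0.767, 0.001, 0.642], [0.0, -1.0, 0.002]] j [-4.860e-01  3.670e-01  4.800e-02  1.253e+00  1.000e-03  2.110e-01]
lid conf 0.9 centre 0.4868 -0.2581 r 0.0432 ext [266. 177. 375. 279.]
lid conf 0.65 centre 0.4993 -0.462 r 0.0319 ext [142. 351. 190. 420.]
lid conf 0.63 centre 0.6253 -0.2417 r 0.0434 ext [388. 290. 478. 362.]
lid conf 0.56 centre 0.6059 -0.0606 r 0.0432 ext [550. 131. 640. 238.]
lid conf 0.55 centre 0.4453 -0.0507 r 0.0416 ext [451.   3. 570.  58.]
origin 0.83 [180. 376.] [ 0.5173 -0.4646  0.038 ]
origin 0.7 [320. 226.] [ 0.4875 -0.2577  0.038 ]
origin 0.68 [594. 185.] [ 0.6056 -0.0606  0.038 ]
origin 0.6 [427. 329.] [ 0.6275 -0.2455  0.038 ]
expected px of plate centre/knob top [319.40321539 228.57036813] [319.14409448 237.9834952 ]
yaw 50.1 turn [-0.   0.1  0. ] shift [ -2.6 125.    0.2] | 125 unturned shift [-2.60e+00  1.25e+02  1.00e-01]
```

View pics/w39c.png

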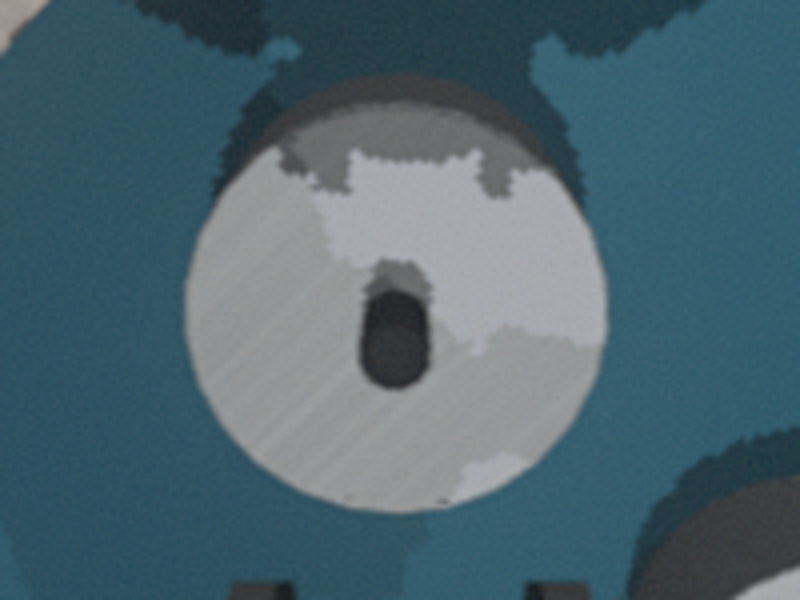

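```bash
python3 -m inch '0 0 0 -2 45 0 0.7; 0 0 0 0 45 0 0.7; 0 0 0 0 24 0 0.7; 0 0 0 0 8 0 0.7; 0 0 0 0 0 0 0.7; 0 0 0 0 0 0 0.7; 0 0 0 0 0 0 1; 0 0 0 0 0 0 1; 0 0 0 0 0 0 1; 0 0 0 0 0 0 1'; python3 -c "
from h import *
state(); go((.4848,-.2564,.0575),50.1)"
```

```text
clock: 64.12
eef_pos: [0.4872, -0.259, 0.0613]
tool_rot: [0.641, 0.3, -0.299, -0.64]
ft_force: [-0.7, 1.5, 6.5]
grip_width: 0.0111
t 64.12 p [ 0.4872 -0.259   0.0613] w 0.0111 f [-0.7  1.5  6.5]
R [[0.641, 0.003, -0.767], [0.767, -0.001, 0.641], [0.001, -1.0, -0.003]] j [-0.489  0.469 -0.131  0.967  0.     0.207]
yaw 50.1 turn [0.2 0.  0.1] shift [0.5 3.8 3.5] | 5 unturned shift [0.5 3.8 3.5]
```

```bash
python3 -m inch '0 0 0 0 -4 0 1; 0 0 0 0 0 0 1; 0 0 0 0 0 2.5 1; 0 0 0 0 0 0 1; 0 0 0 0 3 0 1; 0 0 0 0 1 0 1; 0 0 0 0 0 0 1'; python3 -m inch '0 0 0 0 0 0 0.7; 0 0 0 0 0 0 0.7; 0 0 0 0 0 0 0.7; 0 0 0 0 -25 0 0.7; 0 0 0 0 -50 0 0.7; 0 0 0 0 -45 0 0.7; 0 0 0 0 0 0 0.7; 0 0 0 0 0 0 0.7'; python3 knob.py .485 -.2565 .049 C3; python3 -c "
from h import *
c=bot.camera('scene'); b=c['color']; cv2.imwrite('pics/s40.png',b); a=cv2.imread('pics/scene0.png')
f=lambda i: cv2.resize(i[210:260,212:262],(395,395),interpolation=cv2.INTER_CUBIC)
cv2.imwrite('pics/cmp2.png',np.hstack([f(b),f(a)]))"
```

```text
clock: 65.0
eef_pos: [0.4842, -0.2571, 0.0613]
tool_rot: [0.641, 0.3, -0.299, -0.64]
ft_force: [-2.3, 2.1, 11.9]
grip_width: 0.0108
clock: 66.0
eef_pos: [0.4838, -0.2568, 0.179]
tool_rot: [-0.64, -0.299, 0.3, 0.641]
ft_force: [0.2, -0.8, -0.2]
grip_width: 0.0259
t 66.0 p [ 0.4838 -0.2568  0.179 ] w 0.0259 f [ 0.2 -0.8 -0.2]
R [[0.641, -0.001, -0.767], [0.767, 0.0, 0.641], [-0.0, -1.0, 0.001]] j [-0.488  0.362  0.036  1.245 -0.     0.208]
lid conf 0.92 centre 0.4959 -0.4618 r 0.0298 ext [145. 349. 187. 417.]
lid conf 0.86 centre 0.6243 -0.2418 r 0.0434 ext [390. 293. 481. 364.]
lid conf 0.61 centre 0.444 -0.0495 r 0.0424 ext [455.   4. 575.  59.]
lid conf 0.59 centre 0.6058 -0.0603 r 0.0434 ext [555. 136. 638. 243.]
lid conf 0.58 centre 0.4841 -0.2566 r 0.0433 ext [270. 174. 376. 279.]
origin 0.89 [432. 328.] [ 0.6257 -0.2412  0.038 ]
origin 0.75 [325. 226.] [ 0.4861 -0.2545  0.038 ]
origin 0.66 [599. 186.] [ 0.6046 -0.0587  0.038 ]
expected px of plate centre/knob top [322.0995534  230.05103359] [322.06180867 239.68243706]
```

View pics/cmp2.png

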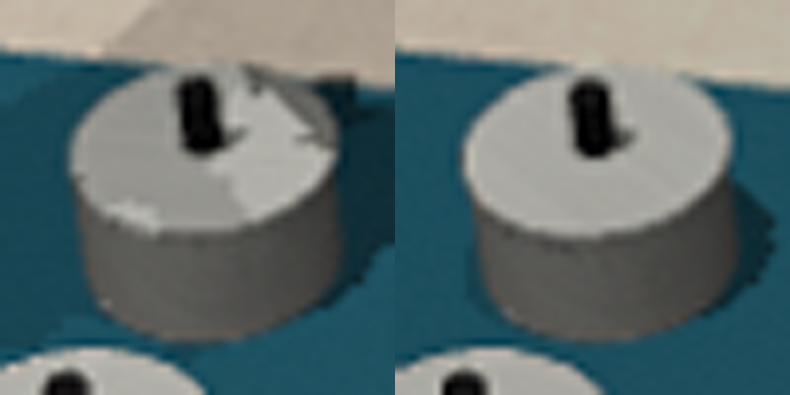

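View pics/s40.png

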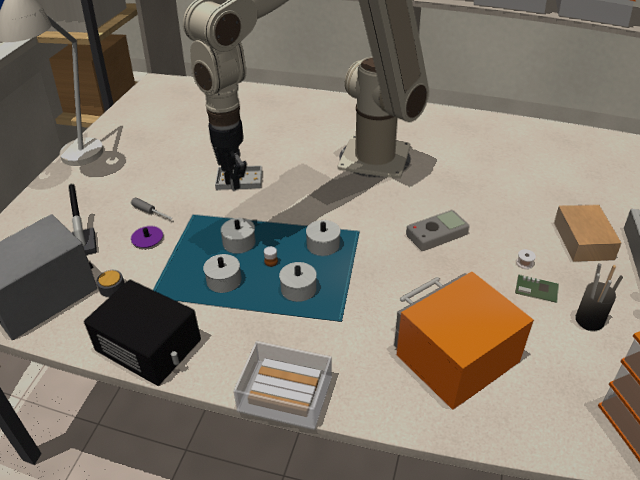

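Four lidded tins are at (238,236), (323,238), (222,273) and (298,281). The drawer is shut, its handle at (420,290) as at the start, and the bystanders and the purple lid have not moved.

```bash
python3 -c "
from h import *
print(bot.job_done())"
```

```text
the job is handed in; nothing more can be done
None
```

I pulled the top drawer 125.6 mm to its stop (rated 126 mm) and opened all four tins. One was empty, one held the buzzer and two held relays. Both relays went into the drawer upright, the buzzer stayed in its tin, a lid went back on every tin, and the drawer was pushed home. I handed the job in at about 66 s.

**Drawer shut:** the closing position matched the starting one to within 0.1 mm, with about 13 N against the stop. After I let go, the camera showed the handle where it was at the start.

**Drawer out during loading:** checked in the wrist picture after both relays were in, the handle was within about 1 mm of its stop position. When I then gripped the bar to close it, the gripper read about 2 mm further in. I put that down to the grip shifting, but it is a small disagreement.

**Lids:** all four look level and seated in the last scene picture. One of the relay tins' lids first sat about 2.5 mm off centre, at the edge of its play, so I gripped it again and centred it. The wrist camera then put it about 1 mm from that tin's rim centre.

**Other things:** the other relay tin was found about 1 cm from where it had been after I had lidded it. I took this for the expected knock; its lid stayed on. The bystanders and the purple lid look unmoved in the last scene picture.

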